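# Load battery packs onto the charging dock under its splash hood

### The job

Lift the white splash hood off the charging dock by its bar handle and stand it in the middle of the black rubber mat. Slide every battery pack that is on the bench onto a shoe of the dock, from the open end of the rail until it clicks fully home, one pack to a shoe. Then lift the hood back over the dock so that it stands square and flat on the bench around the dock, keeping the hood upright all the while and leaving the other things on the bench where they are.

Things in the scene. Friction and masses are not known exactly. Their poses are not given: they have to be found in the camera images.
- dock: grey charging dock fixed to the bench, base 100 (x) x 190 (y) x 14 mm, hooded at first. Origin: centre of its underside. Packs slide on along +x; the open rail ends look to -x. Three rails (shoes) along x at y = -66, 0, +66 mm. Spring detents in each rail at x = +10 mm snap into the pack's notches, about 10 N of push; a back wall 48 mm high stops a pack 0.5 mm past home.
- hood: white splash hood, an upside-down open box 118 (x) x 208 (y) x 83 mm, 3 mm walls, 0.25 kg, alike after a half turn. Origin: centre of its lower rim, on the dock's origin when it covers the dock, with 6 mm to spare on each side. On top a 12 mm round steel bar handle, 100 mm long along y, axis 115 mm above the rim, 32 mm above the roof; pinch its middle from above.
- mat: black rubber mat fixed on the bench, 150 (x) x 240 (y) x 3 mm. Origin: centre of its underside.
- shoe_1 (a point): home of the -y shoe of the dock: where the underside centre of a pack lies when home (14.5 mm above the bench with the channel roof on the rail, up to 3 mm vertical play). Axes as the dock's. T rail: head 16 mm wide, 5 mm thick, 21.5 to 26.5 mm above the bench, on an 8 mm stem; its bevelled round nose tip is 52 mm to -x of this point.
- shoe_2 (a point): home of the middle shoe of the dock: where the underside centre of a pack lies when home (14.5 mm above the bench with the channel roof on the rail, up to 3 mm vertical play). Axes as the dock's. T rail: head 16 mm wide, 5 mm thick, 21.5 to 26.5 mm above the bench, on an 8 mm stem; its bevelled round nose tip is 52 mm to -x of this point.
- shoe_3 (a point): home of the +y shoe of the dock: where the underside centre of a pack lies when home (14.5 mm above the bench with the channel roof on the rail, up to 3 mm vertical play). Axes as the dock's. T rail: head 16 mm wide, 5 mm thick, 21.5 to 26.5 mm above the bench, on an 8 mm stem; its bevelled round nose tip is 52 mm to -x of this point.
- pack_1: black battery pack, 50 (x) x 34 (y) x 52 mm (z), 0.12 kg, bottom-heavy, upright, alike after a half turn. May be absent. Origin: centre of its underside. Take it across y, 10 to 15 mm below its top. An open channel runs along x underneath: slot 11.4 mm wide between 4 mm high lips, above them 19 mm wide, roof 12 mm above the underside; a notch in each channel wall at mid length.
- pack_2: black battery pack, 50 (x) x 34 (y) x 52 mm (z), 0.12 kg, bottom-heavy, upright, alike after a half turn. May be absent. Origin: centre of its underside. Take it across y, 10 to 15 mm below its top. An open channel runs along x underneath: slot 11.4 mm wide between 4 mm high lips, above them 19 mm wide, roof 12 mm above the underside; a notch in each channel wall at mid length.
- pack_3: black battery pack, 50 (x) x 34 (y) x 52 mm (z), 0.12 kg, bottom-heavy, upright, alike after a half turn. May be absent. Origin: centre of its underside. Take it across y, 10 to 15 mm below its top. An open channel runs along x underneath: slot 11.4 mm wide between 4 mm high lips, above them 19 mm wide, roof 12 mm above the underside; a notch in each channel wall at mid length.
- marker: bystander: felt marker lying along its y, 11 x 131 x 12 mm; origin centre of the underside
- tweezers: bystander: steel tweezers lying along its y, 14 x 115 x 8 mm; origin centre of the underside
- tape_roll: bystander: roll of paper tape lying flat, 66 mm across, 19 mm high; origin centre of the underside
- lime_bottle: bystander: white bottle with a green cap, 43 mm across, 109 mm high; origin centre of the underside
- reagent_b: bystander: frosted white bottle, 41 mm across, 87 mm high; origin centre of the underside
Not all that is in view belongs to the job. What is shaped like the pack_2 but red is not meant. There is more than one size of the hood; the job needs the larger.

How it is judged:
By the outcome, as a careful person would: the job done as asked, in the order asked, and still so for the second after the job is handed in, with the robot touching nothing.
Of pack_1, pack_2, pack_3 only 2 to 3 are there at a start; the rules pass over those that are not, and their reading is None.
At some moment in a run one of pack_1, pack_2, pack_3 may be knocked a few centimetres aside while the robot is not near it.
It also fails if it takes over 210 s, if anything falls off the work surface, if the arm or the gripper's body presses on something with over 40 N, if the wrist force passes 120 N, or if a joint passes its speed limit or range.

### The arm

A 6-joint arm with a two-finger parallel gripper is mounted at the origin on the work surface; the furniture and walls round the work are solid. World frame = base frame: x ahead of the robot, y to its left, z up, the work surface at z = 0. Lengths are in m, angles in rad, forces in N, time in s.
With the tool pointing down it reaches from about 0.375 to 0.975 m from the base axis. Payload 3.8 kg.
Tool frame: the origin (TCP) lies at the very end of the fingers, on their centre line; the grasp point (between the pads) lies 19 mm behind it; z points along the fingers, y is the direction in which the jaws open and shut (so a half turn about z gives the same grasp; the last joint's range is limited). The gripper opens to 85 mm and grips with 20 to 120 N. Pads are 22 mm wide; open, the fingers measure 114 mm over their backs; the gripper's body (76 mm by 85 mm) begins 54 mm behind the grasp point. The pads swing forward as they close: fully open they stand 13 mm farther back than shut.
Start: joints at [-1.209, 0.264, 1.604, -0, 1.274, -0.037], TCP at [0.262, -0.622, 0.231] pointing down, gripper open.
Joint ranges: [-2.63, 2.63], [-0.94, 2.18], [0.31, 2.57], [-1.31, 4.45], [0, 2.66], [-2.55, 2.55]. Speed limits (rad/s): [2.57, 2.57, 3.14, 3.14, 3.14, 3.14].

### API

Orientations are given as a rotation vector (axis times angle).
In Python, from workcell import status, read_camera, camera_info, order gives the robot as it stands.
- The arm moves only by the tool move_arm, never from a script. Its argument "deltas" is a list of rows, each a list of 3 entries, a list of its own where there are three numbers: the turn, a rotation vector about the world's x, y, z as a fraction of full scale, then the shift along the world's x, y, z as a fraction of full scale, then the closure, from -1 (fully open) to 1 (shut), so that 0 is half open. A call has 1 to 20 rows; each row is the pose to reach, as a shift and turn from the pose commanded when the call began; what a row does not reach only later rows make up. Full scale, the value 1, is 0.1 m for a shift and pi/2 rad for a turn. A row lasts 1/8 s, in which the tool goes at most 62.5 mm and 10.7 degrees, less where a joint would pass 70% of its speed; a pose out of reach is approached as far as the arm can. A call with a number of a shift or a turn outside -1 to 1 is refused whole. A call with a gripper value outside its range is refused whole. The fingers move at their own pace and stop on an object; "grip_force" is the grip in N (left out, the last holds). Time passes only in rows, so rows that repeat a pose let the fingers close. It gives the time, the measured TCP pose, the force and the opening at its end, in the units of the state.
- status.read_state(): the state, without advancing time (a new reading comes with each control period).
- read_camera(name): name is "scene" or "top"; returns (picture, depth): 420x560x3 uint8, red, green, blue; 420x560 float32, m along the optical axis (not along the pixel's ray), 0 where there is no reading.
- camera_info(name): a dict with "K" (3x3 intrinsics, pixels), "D" ([k1, k2, p1, p2, k3] as OpenCV has them; the pictures are not rectified), "R" (3x3) and "t" (3): a world point X has camera coordinates R X + t. Camera axes: x right, y down, z forward; pixel columns grow to the right and rows downward; lengths in m; the calibration is good to about 2 mm. A picture is of the moment at which its call begins. camera_info takes no time and is no camera call.
- order.finish_job(): hands the job in, once; it reports no verdict.
The state is a dict: "time": time; "q": joint angles; "joint_vel": joint speeds; "joint_torque": joint torques, N m; "tool_pos": TCP position; "tcp_rot": TCP orientation; "wrist_force": force on the tool from outside, world axes, zero at the start; "torque": the same for the moment, N m; "width": opening from 0.0 (shut) to 1.0 (fully open).
Only numpy, scipy, OpenCV 4.12 (cv2) and the standard library are available. Lean on these libraries where they do the work, as an engineer would, in place of code of your own. Each camera call takes 0.05 s, during which the arm holds its last target. There are 200 camera calls.

## Working session

There is one attempt and no reset: what is moved stays moved. The work goes in short steps, Python scripts to look and compute and a tool call to move; the robot and the scene stay as the last step left them, time stands still between calls to the robot, and variables do not carry over. Pictures are saved under pics/ and viewed, about 12 in all and at most 16, crops included, and the job is handed in when it is done.

Besides the shell and the picture viewer there is one more tool, called after "Request:" as name(argument=value, ...), one argument or row to a line, values as JSON. move_arm: Moves the arm, as the interface text tells. Its arguments: {"type":"object","properties":{"deltas":{"type":"array","items":{"type":"array"}},"grip_force":{"type":"number"}},"required":["deltas"]}

```bash
ls; mkdir -p pics; python3 - <<'E'
from workcell import status, read_camera, camera_info
import cv2,numpy as np
print(status.read_state())
for n in("scene","top"):
    p,d=read_camera(n); cv2.imwrite(f"pics/{n}0.png",p[:,:,::-1]); np.save(f"{n}0.npy",d); print(n,camera_info(n))
E
```

```text
pics
{'time': 0.0, 'q': array([-1.20886708e+00,  2.64757794e-01,  1.60537880e+00, -2.10118781e-05,
        1.27370050e+00, -3.68749983e-02]), 'joint_vel': array([-0.0006715 , -0.00091844,  0.00159928,  0.00020812, -0.0001167 ,
        0.00066936]), 'joint_torque': array([ 1.15896259e-03, -5.15103829e+01, -3.67317045e+01,  3.99156659e-05,
        1.29327938e-02, -1.70644017e-05]), 'tool_pos': array([ 0.26186113, -0.62134008,  0.22995631]), 'tcp_rot': array([-3.07717280e+00, -6.21868552e-01,  6.01190887e-04]), 'wrist_force': array([-0.39997535,  0.27624907, -0.22171508]), 'torque': array([-0.013021  , -0.02262324, -0.02151325]), 'width': 0.9987055362470584}
scene {'K': array([[421.55159427,   0.        , 275.86865056],
       [  0.        , 421.55159427, 207.72010416],
       [  0.        ,   0.        ,   1.        ]]), 'D': array([-0.00163895,  0.        ,  0.        ,  0.        ,  0.        ]), 'R': array([[-0.86686766, -0.49804913,  0.02208011],
       [-0.3063488 ,  0.49722116, -0.81173982],
       [ 0.39330761, -0.7104352 , -0.5836017 ]]), 't': array([0.49799109, 0.21702693, 1.22258663])}
top {'K': array([[472.96218414,   0.        , 290.03233366],
       [  0.        , 472.96218414, 211.78747435],
       [  0.        ,   0.        ,   1.        ]]), 'D': array([-0.07035834,  0.        ,  0.        ,  0.        ,  0.        ]), 'R': array([[-0.0051274 , -0.99998024, -0.00363765],
       [-0.99465704,  0.00547511, -0.10308923],
       [ 0.10310711,  0.00308963, -0.99466546]]), 't': array([0.01255328, 0.57738691, 1.37645407])}
```

View pics/scene0.png

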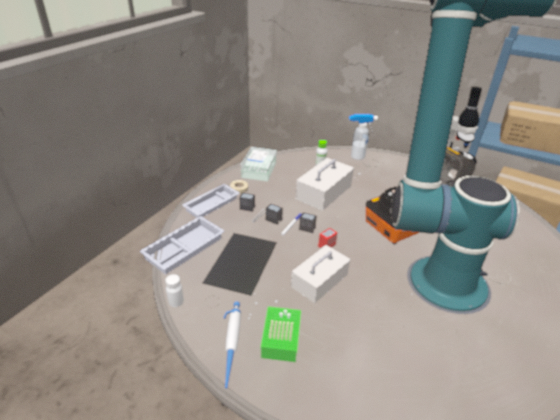

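View pics/top0.png

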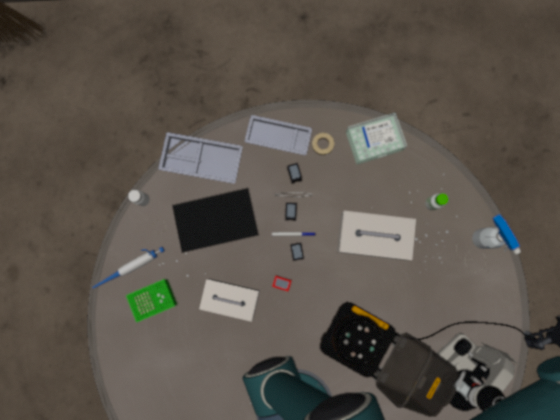

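```bash
cat > h.py <<'E'
import numpy as np, cv2
from workcell import status, read_camera, camera_info
def und(n,uv):
    c=camera_info(n); return cv2.undistortPoints(np.array(uv,float).reshape(-1,1,2),c["K"],c["D"])[:,0],c
def cast(n,uv,z):
    xy,c=und(n,uv); r=np.c_[xy,np.ones(len(xy))]@c["R"]; o=-c["R"].T@c["t"]
    return o+r*((z-o[2])/r[:,2])[:,None]
def cloud(n,d):
    h,w=d.shape; v,u=np.mgrid[:h,:w]; xy,c=und(n,np.c_[u.ravel(),v.ravel()])
    return ((np.c_[xy,np.ones(len(xy))]*d.reshape(-1,1)-c["t"])@c["R"]).reshape(h,w,3)
def proj(n,X):
    c=camera_info(n); return cv2.projectPoints(np.array(X,float).reshape(-1,1,3),cv2.Rodrigues(c["R"])[0],c["t"],c["K"],c["D"])[0][:,0]
def rect(xy):
    (cx,cy),(a,b),t=cv2.minAreaRect(np.array(xy,np.float32)*1000)
    if a>b: a,b,t=b,a,t-90   # long side b; angle of short side
    t=(t+90)%180-90
    return np.round([cx,cy,a,b,t],1)  # mm, mm, short, long, deg of short axis from x
def shot(n,f=None):
    p,d=read_camera(n)
    if f: cv2.imwrite(f"pics/{f}.png",p[:,:,::-1])
    return p,d
def blob(n,mask,seed,z):
    k,l=cv2.connectedComponents(mask.astype(np.uint8)); u,v=seed
    w=l[v-4:v+5,u-4:u+5]; w=w[w>0]
    if not len(w): return None
    m=(l==np.bincount(w).argmax()).astype(np.uint8)
    c=max(cv2.findContours(m,0,cv2.CHAIN_APPROX_NONE)[0],key=len)[:,0]
    return int(m.sum()),rect(cast(n,c,z)[:,:2])
E
python3 - <<'E'
from h import *
p=cv2.imread("pics/top0.png"); d=np.load("top0.npy"); P=cloud("top",d)
z=P[...,2]
for nm,(u,v) in dict(bench=(330,200),mat=(215,220),hood=(360,220),small=(215,295),p1=(295,172),p2=(291,211),p3=(297,251),red=(283,283),bottle=(136,197),lime=(441,200),tape=(323,143),bar=(377,236),roof=(377,250)).items(): print(nm,np.round(P[v,u]*1000,1),p[v,u])
g=p.max(2)
print("hood",blob("top",(abs(z-.083)<.008),(360,220),.083))
bm=(z>.105)&(z<.13)
print("bar",blob("top",bm,(377,236),.121))
for s in((295,172),(291,211),(297,251),(283,283)): print("pack",blob("top",abs(z-.052)<.008,s,.052))
print("mat",blob("top",(g<60)&(abs(z)<.012),(215,220),.003))
E
python3 -c "
import cv2
p=cv2.imread('pics/top0.png')[130:310,160:440]
cv2.imwrite('pics/crop0.png',cv2.resize(p,None,fx=2.8,fy=2.8,interpolation=2))"
```

```text
bench [ 616.2 -112.5   -1.7] [ 94 102 111]
mat [556.5 237.3   2.2] [23 22 21]
hood [ 547.1 -190.3   84.9] [163 171 178]
small [335.7 225.3  64.2] [99 98 99]
p1 [693.2  -5.9  52.3] [114 108 101]
p2 [576.9   6.6  57.3] [114 107  99]
p3 [460.6 -10.2  53.3] [115 109 100]
red [368.7  30.8  52.4] [114 107 100]
bottle [617.1 454.2  85.6] [185 189 190]
lime [ 599.9 -416.8  113.1] [  0 154  60]
tape [792.3 -93.    4.9] [ 88  95 105]
bar [ 501.2 -238.4   82.1] [129 131 136]
roof [ 461.5 -238.1   78.6] [164 172 179]
hood (2831, array([ 504.7, -238.4,  118.9,  211.3,   -7. ]))
bar (180, array([ 504.9, -235.7,   12. ,  115. ,   -6.9]))
pack (200, array([694.9,  -4.8,  34.6,  51.1, -72.3]))
pack (191, array([580.4,   6.5,  35.1,  47.1,  89.6]))
pack (201, array([460.8, -10.8,  34.1,  50. , -79.1]))
pack (206, array([368.6,  34. ,  34.3,  49.7, -16.9]))
mat (3703, array([557.5, 238.1, 146.6, 236.7,  12.6]))
```

View pics/crop0.png

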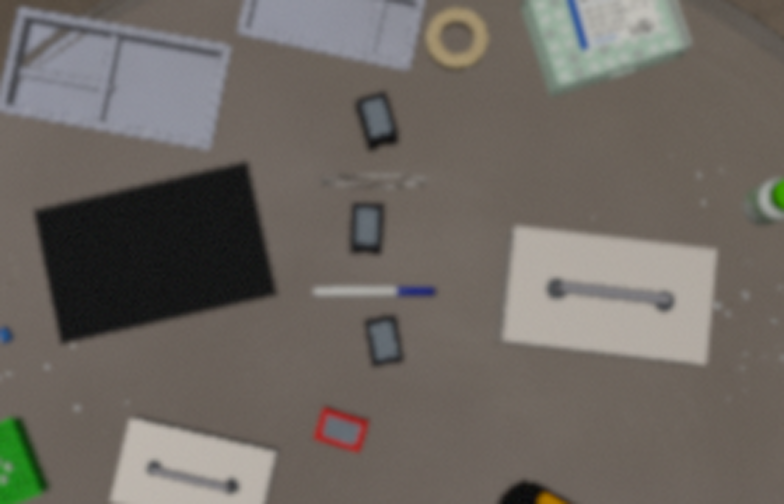

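Candidates: hoods are the large one at (377,236) and the small one at (229,300, only about 64 mm high, so not this one). Packs are black at (295,172), (291,211) and (297,251), with a red decoy at (283,283). I choose the large hood (119x211 mm roof at 84 mm height, which matches) and the three black packs. The crop confirms this, and the mat is at (215,220).

Request:
move_arm(
  deltas=[
    [[0,0,0.056],[0.2,0.32,0],-1],
    [[0,0,0.111],[0.4,0.64,0],-1],
    [[0,0,0.167],[0.6,0.96,0],-1],
  ],
  grip_force=60,
)

```text
time: 0.48
tool_pos: [0.3223, -0.5247, 0.2305]
tcp_rot: [-2.969, -1.023, 0.0]
wrist_force: [0.7, 0.2, -0.2]
width: 1.002
```

Request:
move_arm(
  deltas=[
    [[0,0,0.056],[0.2,0.32,0],-1],
    [[0,0,0.111],[0.4,0.64,0],-1],
    [[0,0,0.167],[0.6,0.96,0],-1],
  ],
)

```text
time: 0.85
tool_pos: [0.3824, -0.4286, 0.2307]
tcp_rot: [-2.81, -1.403, 0.0]
wrist_force: [-0.1, 0.8, -1.0]
width: 1.003
```

Request:
move_arm(
  deltas=[
    [[0,0,0.056],[0.2,0.32,0],-1],
    [[0,0,0.111],[0.4,0.64,0],-1],
    [[0,0,0.167],[0.6,0.96,0],-1],
  ],
)

```text
time: 1.23
tool_pos: [0.4423, -0.3327, 0.2307]
tcp_rot: [-2.602, -1.759, 0.0]
wrist_force: [0.6, 0.3, 1.6]
width: 1.001
```

Request:
move_arm(
  deltas=[
    [[0,0,0.056],[0.21,0.32,0],-1],
    [[0,0,0.111],[0.42,0.64,0],-1],
    [[0,0,0.167],[0.63,0.95,-0.1],-1],
    [[0,0,0.167],[0.63,0.95,-0.1],-1],
  ],
)

```text
time: 1.72
tool_pos: [0.5053, -0.2366, 0.2198]
tcp_rot: [-2.348, -2.083, 0.001]
wrist_force: [-0.6, -1.6, -0.3]
width: 1.001
```

```bash
cat >> h.py <<'E'
from scipy.spatial.transform import Rotation as Ro
def st():
    s=status.read_state(); R=Ro.from_rotvec(s["tcp_rot"]).as_matrix()
    print("t",round(s["time"],2),"tcp",np.round(s["tool_pos"]*1000,1),"yaw_y",round(np.degrees(np.arctan2(R[1,1],R[0,1])),2),"tz",np.round(R[:,2],3),"F",np.round(s["wrist_force"],1),"M",np.round(s["torque"],2),"w",round(s["width"],3),"q1,6",np.round(s["q"][[0,5]],2)); return s
E
python3 - <<'E'
from h import *
st()
p=cv2.imread("pics/top0.png"); d=np.load("top0.npy"); P=cloud("top",d)
m=P[300:378,320:400].reshape(-1,3); m=m[m[:,2]>.02]; print(m.min(0),m.max(0),np.percentile(m,[2,50,98],axis=0))
d=np.load("scene0.npy"); Q=cloud("scene",d)
print("bench scene",np.round(Q[270,290]*1000,1))
q=cv2.imread("pics/scene0.png")
# hood roof / bar in scene view by height
S=Q.reshape(-1,3)
b=S[(abs(S[:,0]-.505)<.06)&(abs(S[:,1]+.238)<.08)&(S[:,2]>.1)&(S[:,2]<.14)]
print("bar scene",len(b),b.mean(0),rect(b[:,:2]))
r=S[(abs(S[:,0]-.505)<.09)&(abs(S[:,1]+.238)<.13)&(abs(S[:,2]-.084)<.006)]
print("roof scene",len(r),rect(r[:,:2]))
E
```

```text
t 1.73 tcp [ 505.3 -236.6  219.8] yaw_y -6.83 tz [-0.002  0.002 -1.   ] F [-0.6 -1.6 -0.3] M [-0.04 -0.04 -0.07] w 1.001 q1,6 [-0.48 -0.36]
[ 0.10654594 -0.29464721  0.02126451] [0.43244412 0.00513903 1.42867936] [[ 0.11323204 -0.28903714  0.07657131]
 [ 0.20781858 -0.18412184  0.09005609]
 [ 0.30491551 -0.08114504  0.12853942]]
bench scene [414.8 194.2   3. ]
bar scene 89 [ 0.50461249 -0.22949717  0.11807659] [ 505.5 -234.    12.4  114.4   -7.3]
roof scene 933 [ 505.6 -240.   122.2  218.8   -7.2]
```

Request:
move_arm(
  deltas=[
    [[0,0,0],[0,0,-0.3],-0.4],
    [[0,0,0],[0,0,-0.6],-0.4],
    [[0,0,0],[0,0,-0.85],-0.4],
    [[0,0,0],[0,0,-0.95],-0.4],
  ],
)

```text
time: 2.22
tool_pos: [0.5033, -0.2391, 0.1243]
tcp_rot: [-2.352, -2.077, 0.003]
wrist_force: [0.9, 0.5, -1.0]
width: 0.694
```

Request:
move_arm(
  deltas=[
    [[0,0,0],[0,0.01,-0.15],-0.4],
    [[0,0,0],[0,0.01,-0.28],-0.4],
    [[0,0,0],[0,0.01,-0.28],1],
    [[0,0,0],[0,0.01,-0.28],1],
    [[0,0,0],[0,0.01,-0.28],1],
    [[0,0,0],[0,0.01,-0.28],1],
    [[0,0,0],[0,0.01,-0.28],1],
    [[0,0,0],[0,0.01,-0.28],1],
  ],
)

```text
time: 3.22
tool_pos: [0.5054, -0.2383, 0.0991]
tcp_rot: [2.353, 2.081, 0.0]
wrist_force: [-2.0, 1.0, 5.4]
width: 0.117
```

```bash
python3 -c "
from h import *
st()"
```

```text
t 3.23 tcp [ 505.4 -238.3   99.1] yaw_y -7.03 tz [ 0.001 -0.001 -1.   ] F [-2.   1.   5.4] M [0.02 0.26 0.  ] w 0.117 q1,6 [-0.49 -0.36]
```

Request:
move_arm(
  deltas=[
    [[0,0,0],[0,0,0.1],1],
    [[0,0,0],[0,0,0.2],1],
    [[0,0,0],[0,0,0.35],1],
    [[0,0,0],[0,0,0.5],1],
    [[0,0,0],[0,0,0.7],1],
    [[0,0,0],[0,0,0.9],1],
    [[0,0,0],[0,0,1],1],
    [[0,0,0],[0,0,1],1],
  ],
)

```text
time: 4.22
tool_pos: [0.5058, -0.2384, 0.1996]
tcp_rot: [2.352, 2.08, 0.001]
wrist_force: [-0.3, -0.4, -3.4]
width: 0.115
```

```bash
python3 - <<'E'
from h import *
st()
shot("scene","scene1")
E
```

```text
t 4.22 tcp [ 505.8 -238.4  199.6] yaw_y -7.03 tz [ 0.002 -0.001 -1.   ] F [-0.3 -0.4 -3.4] M [0.01 0.03 0.03] w 0.115 q1,6 [-0.48 -0.36]
```

View pics/scene1.png

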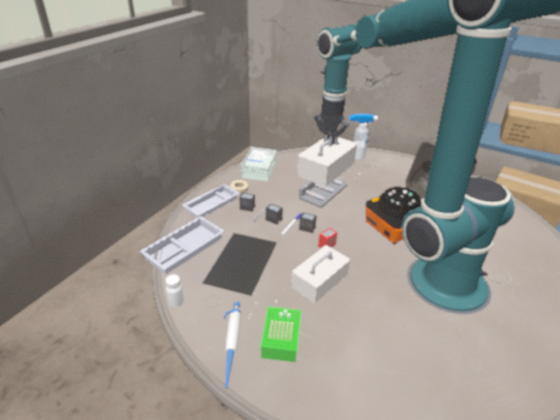

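Request:
move_arm(
  deltas=[
    [[0,0,0.005],[0.01,0.1,0.05],1],
    [[0,0,0.02],[0.04,0.35,0.15],1],
    [[0,0,0.03],[0.07,0.65,0.2],1],
    [[0,0,0.044],[0.1,0.95,0.2],1],
  ],
)

```text
time: 4.78
tool_pos: [0.515, -0.1416, 0.2182]
tcp_rot: [-2.279, -2.162, -0.0]
wrist_force: [0.5, 0.2, -1.8]
width: 0.116
```

Request:
move_arm(
  deltas=[
    [[0,0,0.015],[0.03,0.32,0],1],
    [[0,0,0.03],[0.07,0.64,0],1],
    [[0,0,0.044],[0.1,0.95,0],1],
  ],
)

```text
time: 5.15
tool_pos: [0.5245, -0.0463, 0.2176]
tcp_rot: [-2.202, -2.239, 0.001]
wrist_force: [0.2, 0.4, -1.8]
width: 0.111
```

Request:
move_arm(
  deltas=[
    [[0,0,0.015],[0.03,0.32,0],1],
    [[0,0,0.03],[0.07,0.64,0],1],
    [[0,0,0.044],[0.1,0.95,0],1],
  ],
)

```text
time: 5.52
tool_pos: [0.5344, 0.0486, 0.2176]
tcp_rot: [-2.123, -2.314, 0.001]
wrist_force: [0.3, -1.5, -1.8]
width: 0.113
```

Request:
move_arm(
  deltas=[
    [[0,0,0.015],[0.03,0.32,0],1],
    [[0,0,0.03],[0.07,0.64,0],1],
    [[0,0,0.044],[0.1,0.95,0],1],
  ],
)

```text
time: 5.9
tool_pos: [0.5443, 0.1436, 0.2175]
tcp_rot: [-2.042, -2.386, 0.002]
wrist_force: [0.2, -0.2, -2.2]
width: 0.117
```

Request:
move_arm(
  deltas=[
    [[0,0,0.015],[0.03,0.3,0],1],
    [[0,0,0.03],[0.06,0.6,0],1],
    [[0,0,0.037],[0.09,0.85,0],1],
    [[0,0,0.044],[0.1,0.96,0],1],
    [[0,0,0.044],[0.1,0.96,0],1],
    [[0,0,0.044],[0.1,0.96,0],1],
  ],
)

```text
time: 6.65
tool_pos: [0.5548, 0.2372, 0.218]
tcp_rot: [-1.961, -2.454, 0.002]
wrist_force: [-0.1, 0.1, -1.4]
width: 0.117
```

```bash
python3 - <<'E'
from h import *
st()
p,d=shot("top","top1"); P=cloud("top",d); np.save("top1.npy",d)
z=P[...,2]
m=(abs(P[...,0]-.505)<.12)&(abs(P[...,1]+.238)<.15)
q=P[m]
for lo,hi in((.006,.02),(.02,.032),(.036,.06)):
    s=q[(q[:,2]>lo)&(q[:,2]<hi)]; print(lo,len(s),rect(s[:,:2]))
cr=p[190:290,320:440,::-1]; cv2.imwrite("pics/dock1.png",cv2.resize(cr,None,fx=5,fy=5,interpolation=2))
E
```

```text
t 6.65 tcp [554.8 237.2 218. ] yaw_y 12.75 tz [-0.001 -0.001 -1.   ] F [-0.1  0.1 -1.4] M [0.01 0.02 0.05] w 0.117 q1,6 [0.36 0.14]
0.006 1633 [ 5.045e+02 -2.379e+02  2.382e+02  2.986e+02 -3.000e-01]
0.02 518 [ 505.3 -235.    96.6  195.7  -13.2]
0.036 347 [ 544.1 -243.6   76.8  183.1   10.7]
```

View pics/dock1.png

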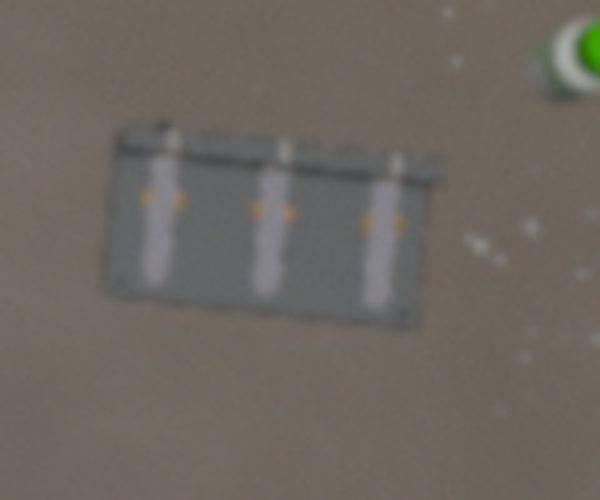

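Request:
move_arm(
  deltas=[
    [[0,0,0],[0.02,0.01,-0.15],1],
    [[0,0,0],[0.02,0.01,-0.4],1],
    [[0,0,0],[0.02,0.01,-0.65],1],
    [[0,0,0],[0.02,0.01,-0.85],1],
    [[0,0,0],[0.02,0.01,-0.97],1],
    [[0,0,0],[0.02,0.01,-1],1],
  ],
)

```text
time: 7.45
tool_pos: [0.5566, 0.2386, 0.1172]
tcp_rot: [-1.96, -2.454, 0.002]
wrist_force: [0.0, 0.6, -1.7]
width: 0.115
```

Request:
move_arm(
  deltas=[
    [[0,0,0],[0,0,-0.06],1],
    [[0,0,0],[0,0,-0.11],1],
    [[0,0,0],[0,0,-0.15],1],
    [[0,0,0],[0,0,-0.17],1],
    [[0,0,0],[0,0,-0.17],1],
  ],
)

```text
time: 8.07
tool_pos: [0.5571, 0.239, 0.1025]
tcp_rot: [1.96, 2.455, 0.0]
wrist_force: [-3.3, -1.2, 5.2]
width: 0.116
```

Contact at the expected height. Release, rise, and look while moving towards the packs.

Request:
move_arm(
  deltas=[
    [[0,0,0],[0,0,0.02],0.4],
    [[0,0,0],[0,0,0.02],-0.2],
    [[0,0,0],[0,0,0.02],-0.4],
    [[0,0,0],[0,0,0.3],-0.4],
    [[0,0,0],[0,0,0.7],-0.4],
    [[0,0,0],[0,0,1],-0.4],
  ],
)

```text
time: 8.82
tool_pos: [0.5576, 0.2391, 0.2029]
tcp_rot: [1.96, 2.454, 0.002]
wrist_force: [0.6, -0.5, 0.2]
width: 0.698
```

Request:
move_arm(
  deltas=[
    [[0,0,0],[0,-0.3,0.1],-0.4],
    [[0,0,0],[0,-0.6,0.1],-0.4],
    [[0,0,0],[0,-0.95,0.1],-0.4],
  ],
)

```text
time: 9.2
tool_pos: [0.5573, 0.1434, 0.2116]
tcp_rot: [1.959, 2.455, 0.001]
wrist_force: [0.1, -0.3, 0.3]
width: 0.7
```

```bash
cat >> h.py <<'E'
def packs(seeds):
    p,d=shot("top"); P=cloud("top",d)
    q,e=shot("scene"); Q=cloud("scene",e).reshape(-1,3)
    for s in seeds:
        b=blob("top",abs(P[...,2]-.052)<.008,s,.052); print("pack",s,b)
        if b:
            c=b[1][:2]/1000; r=Q[(np.hypot(*(Q[:,:2]-c).T)<.035)&(abs(Q[:,2]-.053)<.004)]
            if len(r)>20: print("   scene",len(r),rect(r[:,:2]))
    return p,d
E
python3 - <<'E'
from h import *
st()
p,d=packs([(295,172),(291,211),(297,251)])
cv2.imwrite("pics/top2.png",p[:,:,::-1])
P=cloud("top",d); z=P[...,2]
print("hood on mat",blob("top",abs(z-.086)<.008,(215,236),.086))
print("mat",cast("top",[[0,0]],.003)[0][:2])
# dock: subpixel by colour: bluish-grey vs brown bench
p=cv2.imread("pics/top1.png").astype(int)
m=((p[...,0]-p[...,2])>-6); m[:190]=0;m[290:]=0;m[:,:320]=0;m[:,412:]=0
print("dock",blob("top",m,(352,243),.014))
# orange detents
o=((p[...,2]-p[...,0])>45)&(np.arange(420)[:,None]>190)&(np.arange(420)[:,None]<290)&(np.arange(560)>330)&(np.arange(560)<412)
n,l,s,c=cv2.connectedComponentsWithStats(o.astype(np.uint8)); print(np.round(np.c_[cast("top",c[1:],.02)*1000,s[1:,4]],1))
E
```

```text
t 9.2 tcp [557.3 143.4 211.6] yaw_y 12.82 tz [ 0.001  0.    -1.   ] F [ 0.1 -0.3  0.3] M [ 0.02 -0.01  0.03] w 0.7 q1,6 [ 0.21 -0.02]
pack (295, 172) (197, array([694.9,  -4.8,  34.6,  51.1, -72.3]))
   scene 87 [695.2  -3.   39.3  50.1 -67.6]
pack (291, 211) (194, array([579.9,   6.5,  33.7,  50.6,  84.6]))
   scene 95 [579.8   8.3  36.1  48.5  88.2]
pack (297, 251) (203, array([460.8, -10.8,  34.1,  50. , -79.1]))
   scene 103 [461.9  -9.1  38.4  49.7 -81.8]
hood on mat (560, array([528.8, 218.1,  57.8,  98.9,  12.3]))
mat [1.29704527 0.97506943]
dock (2031, array([ 507.9, -242.3,  103.7,  196.5,   -7.1]))Traceback (most recent call last):
  File "<stdin>", line 14, in <module>
  File "h.py", line 6, in cast
    xy,c=und(n,uv); r=np.c_[xy,np.ones(len(xy))]@c["R"]; o=-c["R"].T@c["t"]
         ~~~^^^^^^
  File "h.py", line 4, in und
    c=camera_info(n); return cv2.undistortPoints(np.array(uv,float).reshape(-1,1,2),c["K"],c["D"])[:,0],c
                             ~~~~~~~~~~~~~~~~~~~^^^^^^^^^^^^^^^^^^^^^^^^^^^^^^^^^^^^^^^^^^^^^^^^^^
cv2.error: OpenCV(4.12.0) /io/opencv/modules/calib3d/src/undistort.dispatch.cpp:347: error: (-215:Assertion failed) CV_IS_MAT(_src) && CV_IS_MAT(_dst) && (_src->rows == 1 || _src->cols == 1) && (_dst->rows == 1 || _dst->cols == 1) && _src->cols + _src->rows - 1 == _dst->rows + _dst->cols - 1 && (CV_MAT_TYPE(_src->type) == CV_32FC2 || CV_MAT_TYPE(_src->type) == CV_64FC2) && (CV_MAT_TYPE(_dst->type) == CV_32FC2 || CV_MAT_TYPE(_dst->type) == CV_64FC2) in function 'cvUndistortPointsInternal'
```

View pics/top2.png

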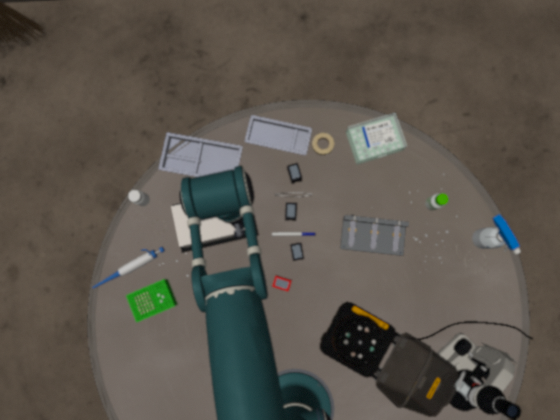

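```bash
python3 - <<'E'
from h import *
for f in("top1","top2"):
    p=cv2.imread(f"pics/{f}.png").astype(float); g=p.sum(2)
    for k,u0 in enumerate((353,375,398)):
        uv=[]
        for v in range(224,248):
            c0=u0-(v-235)*.12*1.0
            us=np.arange(int(round(c0))-7,int(round(c0))+8); w=g[v,us]; w=np.clip(w-np.median(np.sort(w)[:7])-15,0,None)
            if w.sum()>60: uv.append((us@w/w.sum(),v))
        X=cast("top",uv,.0265)[:,:2]*1000
        a,b=np.polyfit(X[:,0],X[:,1],1); r=X[:,1]-a*X[:,0]-b
        print(f,"rail",3-k,len(X),"yaw",round(np.degrees(np.arctan(a)),2),"y@505",round(a*505+b,2),"x range",X[:,0].min().round(1),X[:,0].max().round(1),"rms",r.std().round(2))
# orange detents
p=cv2.imread("pics/top1.png").astype(int)
o=((p[...,2]-p[...,0])>40); o[:190]=0;o[290:]=0;o[:,:330]=0;o[:,412:]=0
n,l,s,c=cv2.connectedComponentsWithStats(o.astype(np.uint8))
if n>1: print(np.round(np.c_[cast("top",c[1:],.02)*1000,s[1:,4]],1))
E
```

```text
top1 rail 3 23 yaw -6.23 y@505 -172.24 x range 474.9 540.2 rms 0.36
top1 rail 2 24 yaw -5.62 y@505 -238.57 x range 471.5 539.9 rms 0.56
top1 rail 1 24 yaw -8.21 y@505 -305.52 x range 471.1 539.4 rms 1.29
top2 rail 3 23 yaw -6.34 y@505 -172.22 x range 474.9 540.2 rms 0.38
top2 rail 2 24 yaw -5.55 y@505 -238.56 x range 471.5 539.9 rms 0.59
top2 rail 1 24 yaw -8.07 y@505 -305.5 x range 471.1 539.4 rms 1.23
```

Request:
move_arm(
  deltas=[
    [[0,0,-0.1],[-0.1,-0.16,0],-0.4],
    [[0,0,-0.2],[-0.2,-0.31,-0.1],-0.4],
    [[0,0,-0.31],[-0.3,-0.46,-0.2],-0.4],
    [[0,0,-0.41],[-0.39,-0.62,-0.3],-0.4],
    [[0,0,-0.515],[-0.48,-0.77,-0.4],-0.4],
  ],
)

```text
time: 9.93
tool_pos: [0.5089, 0.0671, 0.1709]
tcp_rot: [-2.772, -1.478, -0.001]
wrist_force: [0.4, 0.8, -0.6]
width: 0.701
```

Request:
move_arm(
  deltas=[
    [[0,0,-0.1],[-0.1,-0.16,-0.1],-0.4],
    [[0,0,-0.2],[-0.2,-0.31,-0.2],-0.4],
    [[0,0,-0.31],[-0.3,-0.46,-0.3],-0.4],
    [[0,0,-0.41],[-0.4,-0.62,-0.4],-0.4],
    [[0,0,-0.515],[-0.48,-0.77,-0.5],-0.4],
    [[0,0,-0.515],[-0.48,-0.77,-0.5],-0.4],
    [[0,0,-0.515],[-0.48,-0.77,-0.5],-0.4],
  ],
)

```text
time: 10.8
tool_pos: [0.4618, -0.0095, 0.1218]
tcp_rot: [-3.129, -0.28, -0.002]
wrist_force: [-0.3, 1.1, -0.2]
width: 0.7
```

```bash
python3 - <<'E'
from h import *
st()
packs([(297,251)])
shot("scene","scene3")
E
```

```text
t 10.8 tcp [461.8  -9.5 121.8] yaw_y -79.79 tz [ 0.001  0.    -1.   ] F [-0.3  1.1 -0.2] M [-0.06  0.01 -0.03] w 0.7 q1,6 [-0.07  1.32]
pack (297, 251) None
```

Request:
move_arm(
  deltas=[
    [[0,0,0],[0,0,-0.3],-0.4],
    [[0,0,0],[0,0,-0.65],-0.4],
    [[0,0,0],[0,0,-0.9],-0.4],
    [[0,0,0],[0,0,-1],-0.4],
    [[0,0,0],[0,0,-1],-0.4],
    [[0,0,0],[0,0,-1],0],
    [[0,0,0],[0,0,-1],0.3],
    [[0,0,0],[0,0,-1],1],
    [[0,0,0],[0,0,-1],1],
    [[0,0,0],[0,0,-1],1],
    [[0,0,0],[0,0,-1],1],
  ],
)

```text
time: 12.32
tool_pos: [0.4627, -0.0101, 0.0228]
tcp_rot: [3.129, 0.276, 0.005]
wrist_force: [-0.3, -0.1, 5.7]
width: 0.39
```

```bash
python3 - <<'E'
from h import *
st()
E
```

```text
t 12.32 tcp [462.7 -10.1  22.8] yaw_y -79.93 tz [ 0.003 -0.    -1.   ] F [-0.3 -0.1  5.7] M [0.04 0.1  0.01] w 0.39 q1,6 [-0.08  1.32]
```

Request:
move_arm(
  deltas=[
    [[0,0,0],[0,0,0.15],1],
    [[0,0,0],[0,-0.02,0.35],1],
    [[0,0,-0.03],[-0.03,-0.15,0.5],1],
    [[0,0,-0.06],[-0.06,-0.35,0.5],1],
    [[0,0,-0.09],[-0.1,-0.57,0.5],1],
    [[0,0,-0.09],[-0.13,-0.77,0.5],1],
  ],
)

```text
time: 13.08
tool_pos: [0.4474, -0.0883, 0.0718]
tcp_rot: [3.141, 0.05, -0.0]
wrist_force: [-0.0, 0.0, -1.8]
width: 0.389
```

Request:
move_arm(
  deltas=[
    [[0,0,-0.02],[-0.04,-0.2,0],1],
    [[0,0,-0.05],[-0.08,-0.4,-0.1],1],
    [[0,0,-0.08],[-0.11,-0.6,-0.2],1],
    [[0,0,-0.1],[-0.13,-0.75,-0.32],1],
    [[0,0,-0.1],[-0.13,-0.77,-0.34],1],
    [[0,0,-0.1],[-0.13,-0.77,-0.34],1],
    [[0,0,-0.1],[-0.13,-0.77,-0.34],1],
  ],
)

```text
time: 13.95
tool_pos: [0.4354, -0.1637, 0.0376]
tcp_rot: [-3.136, 0.192, -0.001]
wrist_force: [0.2, -0.7, -0.6]
width: 0.391
```

```bash
cat >> h.py <<'E'
ex=np.array([np.cos(np.radians(7)),-np.sin(np.radians(7))]); ey=np.array([-ex[1],ex[0]])
O=np.array([505.5,-238.3])
def dockst():
    s=st(); t=s["tool_pos"][:2]*1000-O; print("dock frame tcp x,y:",np.round([t@ex,t@ey],2),"z",round(s["tool_pos"][2]*1000,1),"F dock",np.round([s["wrist_force"][:2]@ex,s["wrist_force"][:2]@ey],1)); return s
E
python3 - <<'E'
from h import *
dockst()
p,d=shot("scene","scene4")
cv2.imwrite("pics/c4.png",cv2.resize(p[120:240,260:420,::-1],None,fx=5,fy=5,interpolation=2))
E
```

```text
t 13.95 tcp [ 435.4 -163.7   37.6] yaw_y -96.99 tz [ 0. -0. -1.] F [ 0.2 -0.7 -0.6] M [ 0.05 -0.03 -0.03] w 0.391 q1,6 [-0.41  1.28]
dock frame tcp x,y: [-78.64  65.53] z 37.6 F dock [ 0.3 -0.7]
```

View pics/c4.png

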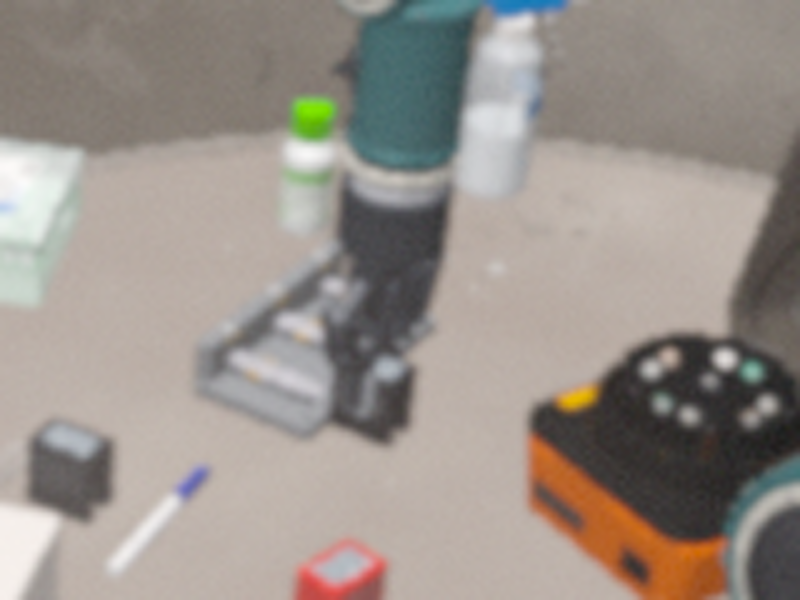

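Request:
move_arm(
  deltas=[
    [[0,0,0],[0.02,0.003,0.012],1],
    [[0,0,0],[0.07,-0.003,0.012],1],
    [[0,0,0],[0.12,-0.01,0.012],1],
    [[0,0,0],[0.17,-0.016,0.012],1],
    [[0,0,0],[0.2,-0.02,0.012],1],
    [[0,0,0],[0.2,-0.02,0.012],1],
  ],
)

```text
time: 14.75
tool_pos: [0.4553, -0.1661, 0.0384]
tcp_rot: [-3.136, 0.192, 0.0]
wrist_force: [-0.5, 0.1, -1.2]
width: 0.389
```

```bash
python3 - <<'E'
from h import *
dockst()
E
```

```text
t 14.75 tcp [ 455.3 -166.1   38.4] yaw_y -97.02 tz [-0.  0. -1.] F [-0.5  0.1 -1.2] M [-0.01  0.06  0.07] w 0.389 q1,6 [-0.4   1.29]
dock frame tcp x,y: [-58.58  65.57] z 38.4 F dock [-0.5  0. ]
```

Request:
move_arm(
  deltas=[
    [[0,0,0],[0.07,-0.009,0],1],
    [[0,0,0],[0.14,-0.018,0],1],
    [[0,0,0],[0.21,-0.026,0],1],
    [[0,0,0],[0.28,-0.034,0],1],
    [[0,0,0],[0.28,-0.034,0],1],
  ],
)

```text
time: 15.38
tool_pos: [0.4839, -0.1696, 0.0386]
tcp_rot: [3.136, -0.192, 0.001]
wrist_force: [-0.6, 0.2, -0.7]
width: 0.387
```

```bash
python3 - <<'E'
from h import *
dockst()
E
```

```text
t 15.38 tcp [ 483.9 -169.6   38.6] yaw_y -97.01 tz [ 0.001 -0.    -1.   ] F [-0.6  0.2 -0.7] M [ 0.02 -0.   -0.03] w 0.387 q1,6 [-0.39  1.31]
dock frame tcp x,y: [-29.79  65.57] z 38.6 F dock [-0.6  0.2]
```

Request:
move_arm(
  deltas=[
    [[0,0,0],[0.06,-0.007,0],1],
    [[0,0,0],[0.12,-0.015,0],1],
    [[0,0,0],[0.18,-0.022,0],1],
    [[0,0,0],[0.24,-0.029,0],1],
    [[0,0,0],[0.3,-0.037,0],1],
    [[0,0,0],[0.34,-0.042,0],1],
    [[0,0,0],[0.34,-0.042,0],1],
  ],
)

```text
time: 16.25
tool_pos: [0.5181, -0.1737, 0.0385]
tcp_rot: [3.136, -0.193, 0.003]
wrist_force: [-1.3, -0.3, -1.9]
width: 0.39
```

```bash
python3 - <<'E'
from h import *
dockst()
E
```

```text
t 16.25 tcp [ 518.1 -173.7   38.5] yaw_y -97.03 tz [ 0.002 -0.    -1.   ] F [-1.3 -0.3 -1.9] M [0.07 0.01 0.02] w 0.39 q1,6 [-0.37  1.32]
dock frame tcp x,y: [ 4.67 65.62] z 38.5 F dock [-1.2 -0.5]
```

Request:
move_arm(
  deltas=[
    [[0,0,0],[0.02,-0.002,0],1],
    [[0,0,0],[0.04,-0.005,0],1],
    [[0,0,0],[0.06,-0.007,0],1],
    [[0,0,0],[0.06,-0.007,0],1],
  ],
)

```text
time: 16.75
tool_pos: [0.5248, -0.1747, 0.0393]
tcp_rot: [3.135, -0.193, 0.005]
wrist_force: [2.4, 1.0, -0.9]
width: 0.39
```

```bash
python3 - <<'E'
from h import *
dockst()
E
```

```text
t 16.75 tcp [ 524.8 -174.7   39.3] yaw_y -97.04 tz [ 0.003 -0.001 -1.   ] F [ 2.4  1.  -0.9] M [ 0.12 -0.44 -0.04] w 0.39 q1,6 [-0.37  1.33]
dock frame tcp x,y: [11.39 65.48] z 39.3 F dock [2.3 1.3]
```

Request:
move_arm(
  deltas=[
    [[0,0,0],[0.01,-0.001,0],1],
    [[0,0,0],[0.02,-0.002,0],1],
    [[0,0,0],[0.02,-0.002,0],1],
  ],
)

```text
time: 17.12
tool_pos: [0.5251, -0.1746, 0.0384]
tcp_rot: [3.136, -0.193, -0.0]
wrist_force: [1.5, -1.2, -0.2]
width: 0.386
```

```bash
python3 - <<'E'
from h import *
dockst()
E
```

```text
t 17.12 tcp [ 525.1 -174.6   38.4] yaw_y -97.03 tz [-0. -0. -1.] F [ 1.5 -1.2 -0.2] M [ 0.03 -0.29  0.  ] w 0.386 q1,6 [-0.37  1.33]
dock frame tcp x,y: [11.68 65.63] z 38.4 F dock [ 1.6 -1. ]
```

Request:
move_arm(
  deltas=[
    [[0,0,0],[0.01,-0.001,0],1],
    [[0,0,0],[0.02,-0.002,0],1],
    [[0,0,0],[0.02,-0.002,0],1],
  ],
)

```text
time: 17.5
tool_pos: [0.5267, -0.1747, 0.0382]
tcp_rot: [-3.136, 0.192, 0.001]
wrist_force: [0.5, 0.3, -0.7]
width: 0.383
```

```bash
python3 - <<'E'
from h import *
dockst()
E
```

```text
t 17.5 tcp [ 526.7 -174.7   38.2] yaw_y -97.02 tz [-0.001  0.    -1.   ] F [ 0.5  0.3 -0.7] M [0.02 0.07 0.03] w 0.383 q1,6 [-0.36  1.33]
dock frame tcp x,y: [13.3  65.75] z 38.2 F dock [0.4 0.4]
```

Request:
move_arm(
  deltas=[
    [[0,0,0],[0.01,-0.001,0],1],
    [[0,0,0],[0.02,-0.002,0],1],
    [[0,0,0],[0.03,-0.003,0],1],
    [[0,0,0],[0.03,-0.003,0],1],
  ],
)

```text
time: 18.0
tool_pos: [0.5268, -0.1743, 0.0375]
tcp_rot: [-3.135, 0.192, 0.011]
wrist_force: [-8.0, 0.4, 3.3]
width: 0.386
```

```bash
python3 - <<'E'
from h import *
dockst()
E
```

```text
t 18.0 tcp [ 526.8 -174.3   37.5] yaw_y -97.0 tz [-0.007  0.002 -1.   ] F [-8.   0.4  3.3] M [0.09 1.25 0.1 ] w 0.386 q1,6 [-0.36  1.33]
dock frame tcp x,y: [13.38 66.09] z 37.5 F dock [-8.  -0.6]
```

Request:
move_arm(
  deltas=[
    [[0,0,0],[0.015,-0.002,0],1],
    [[0,0,0],[0.03,-0.003,0],1],
    [[0,0,0],[0.03,-0.003,0],1],
  ],
)

```text
time: 18.38
tool_pos: [0.5268, -0.1743, 0.0375]
tcp_rot: [-3.134, 0.191, 0.021]
wrist_force: [-17.3, 0.8, 10.9]
width: 0.389
```

```bash
python3 - <<'E'
from h import *
dockst()
E
```

```text
t 18.38 tcp [ 526.8 -174.3   37.5] yaw_y -96.97 tz [-0.013  0.003 -1.   ] F [-17.3   0.8  10.9] M [0.06 2.61 0.1 ] w 0.389 q1,6 [-0.36  1.33]
dock frame tcp x,y: [13.36 66.1 ] z 37.5 F dock [-17.3  -1.3]
```

Request:
move_arm(
  deltas=[
    [[0,0,0],[-0.03,0.004,0],1],
    [[0,0,0],[-0.06,0.007,0],1],
    [[0,0,0],[-0.06,0.007,0],1],
  ],
)

```text
time: 18.75
tool_pos: [0.5268, -0.1746, 0.0384]
tcp_rot: [-3.136, 0.193, 0.001]
wrist_force: [-1.8, 0.4, -1.9]
width: 0.389
```

```bash
python3 - <<'E'
from h import *
dockst()
E
```

```text
t 18.75 tcp [ 526.8 -174.6   38.4] yaw_y -97.03 tz [-0.001  0.    -1.   ] F [-1.8  0.4 -1.9] M [0.01 0.54 0.08] w 0.389 q1,6 [-0.36  1.33]
dock frame tcp x,y: [13.34 65.85] z 38.4 F dock [-1.8  0.2]
```

Relaxed. Release with a limited opening (about 57 mm), rise, and head for pack 2.

Request:
move_arm(
  deltas=[
    [[0,0,0],[0,0,0],0.1],
    [[0,0,0],[0,0,0],-0.1],
    [[0,0,0],[0,0,0],-0.3],
    [[0,0,0],[0,0,0.1],-0.3],
    [[0,0,0],[0,0,0.4],-0.3],
    [[0,0,0],[0,0,0.7],-0.3],
    [[0,0,0],[0,0,1],-0.3],
  ],
)

```text
time: 19.62
tool_pos: [0.5274, -0.1747, 0.1403]
tcp_rot: [3.135, -0.193, 0.002]
wrist_force: [-0.5, -0.5, 0.7]
width: 0.647
```

Request:
move_arm(
  deltas=[
    [[0,0,0.05],[0.15,0.25,0],-0.3],
    [[0,0,0.05],[0.3,0.5,0],-0.3],
    [[0,0,0.05],[0.3,0.75,0],-0.3],
    [[0,0,0.05],[0.3,0.9,0],-0.3],
  ],
)

```text
time: 20.12
tool_pos: [0.5574, -0.0836, 0.1392]
tcp_rot: [3.141, -0.068, 0.001]
wrist_force: [-1.1, -0.9, 0.4]
width: 0.653
```

```bash
python3 - <<'E'
from h import *
dockst()
p,d=packs([(295,172),(291,211)])
cv2.imwrite("pics/top5.png",p[:,:,::-1])
P=cloud("top",d)
print("on shoe3",blob("top",abs(P[...,2]-.067)<.008,(355,228),.0665))
cv2.imwrite("pics/c5.png",cv2.resize(p[150:300,270:420,::-1],None,fx=4,fy=4,interpolation=2))
E
```

```text
t 20.12 tcp [557.4 -83.6 139.2] yaw_y -92.48 tz [ 0.001 -0.    -1.   ] F [-1.1 -0.9  0.4] M [-0.   -0.02 -0.03] w 0.653 q1,6 [-0.19  1.42]
dock frame tcp x,y: [ 32.67 159.85] z 139.2 F dock [-1. -1.]
pack (295, 172) (199, array([694.9,  -4.8,  34.6,  51. , -72.3]))
   scene 79 [696.5  -3.4  35.3  49.5 -77.8]
pack (291, 211) (188, array([580.4,   6.5,  35.1,  47.1,  89.6]))
   scene 108 [579.9   8.2  38.7  51.2  85.6]
on shoe3 (60, array([ 522.8, -160.6,   11.6,   40.6,   89. ]))
```

View pics/c5.png

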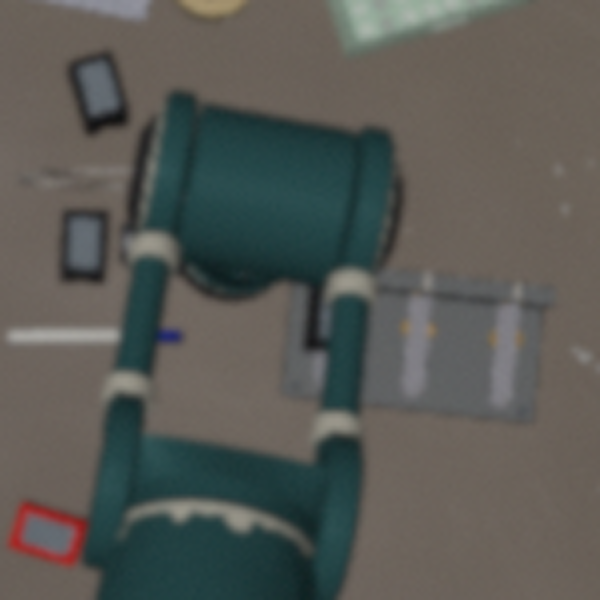

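Request:
move_arm(
  deltas=[
    [[0,0,0],[0.06,0.25,0],-0.3],
    [[0,0,0],[0.12,0.5,-0.1],-0.3],
    [[0,0,0],[0.18,0.75,-0.2],-0.3],
    [[0,0,0],[0.23,0.905,-0.3],-0.3],
    [[0,0,0],[0.23,0.905,-0.35],-0.3],
    [[0,0,0],[0.23,0.905,-0.35],-0.3],
  ],
)

```text
time: 20.98
tool_pos: [0.5796, 0.0051, 0.1029]
tcp_rot: [3.14, -0.07, -0.002]
wrist_force: [0.4, -0.6, 0.9]
width: 0.65
```

```bash
python3 - <<'E'
from h import *
dockst()
p,d=shot("top"); P=cloud("top",d)
print("on shoe3",blob("top",abs(P[...,2]-.067)<.008,(355,228),.0665))
print("p1",blob("top",abs(P[...,2]-.052)<.008,(295,172),.052))
p,d=shot("scene"); Q=cloud("scene",d).reshape(-1,3)
for c in((.5801,.007),(.5235,-.1743)):
    r=Q[(np.hypot(*(Q[:,:2]-c).T)<.035)&(Q[:,2]>.046)&(Q[:,2]<.072)]; print(len(r),rect(r[:,:2]),np.percentile(r[:,2],[10,50,90]))
E
```

```text
t 20.98 tcp [579.6   5.1 102.9] yaw_y -92.54 tz [-0.001 -0.    -1.   ] F [ 0.4 -0.6  0.9] M [ 0.01 -0.05  0.03] w 0.65 q1,6 [-0.03  1.58]
dock frame tcp x,y: [ 43.86 250.62] z 102.9 F dock [ 0.5 -0.5]
on shoe3 (211, array([ 524.9, -172.7,   34.5,   50.6,   83.3]))
p1 (87, array([707. ,  -1.4,  25.6,  34.4,  15.9]))
116 [580.6   8.8  35.9  50.4 -88.7] [0.04910927 0.05336691 0.05583754]
151 [ 526.9 -174.    42.1   55.9   83.3] [0.05135399 0.064378   0.07048097]
```

Request:
move_arm(
  deltas=[
    [[0,0,0],[0.005,0.015,-0.25],-0.3],
    [[0,0,0],[0.005,0.015,-0.55],-0.3],
    [[0,0,0],[0.005,0.015,-0.75],-0.3],
    [[0,0,0],[0.005,0.015,-0.8],-0.3],
    [[0,0,0],[0.005,0.015,-0.8],0],
    [[0,0,0],[0.005,0.015,-0.8],0.3],
    [[0,0,0],[0.005,0.015,-0.8],1],
    [[0,0,0],[0.005,0.015,-0.8],1],
    [[0,0,0],[0.005,0.015,-0.8],1],
    [[0,0,0],[0.005,0.015,-0.8],1],
  ],
)

```text
time: 22.32
tool_pos: [0.5817, 0.0074, 0.0246]
tcp_rot: [3.141, -0.069, 0.003]
wrist_force: [0.4, 0.4, 6.2]
width: 0.39
```

```bash
python3 - <<'E'
from h import *
dockst()
E
```

```text
t 22.32 tcp [581.7   7.4  24.6] yaw_y -92.52 tz [ 0.002 -0.    -1.   ] F [0.4 0.4 6.2] M [-0.09  0.03 -0.03] w 0.39 q1,6 [-0.03  1.58]
dock frame tcp x,y: [ 45.7  253.11] z 24.6 F dock [0.3 0.5]
```

Request:
move_arm(
  deltas=[
    [[0,0,0],[0,0,0.15],1],
    [[0,0,0],[-0.02,-0.02,0.4],1],
    [[0,0,-0.01],[-0.2,-0.15,0.6],1],
    [[0,0,-0.02],[-0.4,-0.3,0.6],1],
    [[0,0,-0.03],[-0.6,-0.45,0.6],1],
    [[0,0,-0.05],[-0.8,-0.6,0.6],1],
  ],
)

```text
time: 23.08
tool_pos: [0.4994, -0.0529, 0.0837]
tcp_rot: [-3.136, 0.194, 0.001]
wrist_force: [-0.9, -0.8, -1.6]
width: 0.388
```

Request:
move_arm(
  deltas=[
    [[0,0,0],[-0.22,-0.22,0],1],
    [[0,0,0],[-0.42,-0.42,0],1],
    [[0,0,0],[-0.6,-0.65,0],1],
    [[0,0,0],[-0.7,-0.87,0],1],
  ],
)

```text
time: 23.58
tool_pos: [0.429, -0.1399, 0.0835]
tcp_rot: [-3.135, 0.193, 0.002]
wrist_force: [0.0, -0.9, -2.2]
width: 0.387
```

Request:
move_arm(
  deltas=[
    [[0,0,0],[-0.04,-0.25,-0.05],1],
    [[0,0,0],[-0.08,-0.5,-0.15],1],
    [[0,0,0],[-0.1,-0.75,-0.28],1],
    [[0,0,0],[-0.1,-0.87,-0.4],1],
    [[0,0,0],[-0.1,-0.87,-0.44],1],
    [[0,0,0],[-0.1,-0.87,-0.44],1],
    [[0,0,0],[-0.1,-0.87,-0.44],1],
  ],
)

```text
time: 24.45
tool_pos: [0.4209, -0.226, 0.0398]
tcp_rot: [-3.136, 0.191, -0.0]
wrist_force: [0.0, -0.6, -1.9]
width: 0.388
```

```bash
python3 - <<'E'
from h import *
dockst()
E
```

```text
t 24.45 tcp [ 420.9 -226.    39.8] yaw_y -96.98 tz [ 0.  0. -1.] F [ 0.  -0.6 -1.9] M [0.02 0.02 0.01] w 0.388 q1,6 [-0.55  1.15]
dock frame tcp x,y: [-85.5    1.88] z 39.8 F dock [ 0.1 -0.6]
```

Request:
move_arm(
  deltas=[
    [[0,0,0],[0,-0.019,0],1],
    [[0,0,0],[0.05,-0.025,0],1],
    [[0,0,0],[0.11,-0.033,0],1],
    [[0,0,0],[0.17,-0.04,0],1],
    [[0,0,0],[0.22,-0.046,0],1],
    [[0,0,0],[0.28,-0.053,0],1],
    [[0,0,0],[0.28,-0.053,0],1],
  ],
)

```text
time: 25.32
tool_pos: [0.4492, -0.2321, 0.0395]
tcp_rot: [3.136, -0.192, 0.001]
wrist_force: [0.3, 1.1, -1.5]
width: 0.392
```

```bash
python3 - <<'E'
from h import *
dockst()
E
```

```text
t 25.32 tcp [ 449.2 -232.1   39.5] yaw_y -97.02 tz [ 0. -0. -1.] F [ 0.3  1.1 -1.5] M [-0.05  0.01 -0.09] w 0.392 q1,6 [-0.53  1.17]
dock frame tcp x,y: [-56.63  -0.66] z 39.5 F dock [0.2 1.1]
```

Request:
move_arm(
  deltas=[
    [[0,0,0],[0.08,-0.006,0],1],
    [[0,0,0],[0.16,-0.016,0],1],
    [[0,0,0],[0.24,-0.025,0],1],
    [[0,0,0],[0.32,-0.035,0],1],
    [[0,0,0],[0.4,-0.045,0],1],
    [[0,0,0],[0.48,-0.055,0],1],
    [[0,0,0],[0.54,-0.062,0],1],
    [[0,0,0],[0.6,-0.07,0],1],
    [[0,0,0],[0.6,-0.07,0],1],
  ],
)

```text
time: 26.45
tool_pos: [0.5098, -0.2392, 0.0396]
tcp_rot: [3.135, -0.193, 0.003]
wrist_force: [1.0, 0.2, -3.0]
width: 0.386
```

```bash
python3 - <<'E'
from h import *
dockst()
E
```

```text
t 26.45 tcp [ 509.8 -239.2   39.6] yaw_y -97.04 tz [ 0.002 -0.    -1.   ] F [ 1.   0.2 -3. ] M [-0.   -0.13 -0.01] w 0.386 q1,6 [-0.48  1.21]
dock frame tcp x,y: [ 4.39 -0.36] z 39.6 F dock [1.  0.4]
```

Request:
move_arm(
  deltas=[
    [[0,0,0],[0.03,-0.003,0],1],
    [[0,0,0],[0.06,-0.007,0],1],
    [[0,0,0],[0.08,-0.009,0],1],
    [[0,0,0],[0.1,-0.011,0],1],
    [[0,0,0],[0.12,-0.014,0],1],
    [[0,0,0],[0.13,-0.015,0],1],
    [[0,0,0],[0.13,-0.015,0],1],
  ],
)

```text
time: 27.32
tool_pos: [0.5192, -0.2399, 0.0392]
tcp_rot: [-3.135, 0.192, 0.008]
wrist_force: [-7.0, 0.0, 4.2]
width: 0.384
```

```bash
python3 - <<'E'
from h import *
dockst()
E
```

```text
t 27.32 tcp [ 519.2 -239.9   39.2] yaw_y -96.99 tz [-0.005  0.001 -1.   ] F [-7.   0.   4.2] M [0.05 1.15 0.15] w 0.384 q1,6 [-0.48  1.22]
dock frame tcp x,y: [13.81  0.03] z 39.2 F dock [-6.9 -0.8]
```

Request:
move_arm(
  deltas=[
    [[0,0,0],[0.02,-0.002,0],1],
    [[0,0,0],[0.035,-0.004,0],1],
    [[0,0,0],[0.035,-0.004,0],1],
  ],
)

```text
time: 27.7
tool_pos: [0.5193, -0.24, 0.0393]
tcp_rot: [-3.134, 0.19, 0.019]
wrist_force: [-17.8, 0.8, 14.8]
width: 0.387
```

```bash
python3 - <<'E'
from h import *
dockst()
E
```

```text
t 27.7 tcp [ 519.3 -240.    39.3] yaw_y -96.95 tz [-0.012  0.003 -1.   ] F [-17.8   0.8  14.8] M [0.08 2.67 0.11] w 0.387 q1,6 [-0.47  1.22]
dock frame tcp x,y: [13.88  0.03] z 39.3 F dock [-17.7  -1.4]
```

Request:
move_arm(
  deltas=[
    [[0,0,0],[-0.03,0.004,0],1],
    [[0,0,0],[-0.055,0.007,0],1],
    [[0,0,0],[-0.055,0.007,0],1],
    [[0,0,0],[-0.055,0.007,0],0.1],
    [[0,0,0],[-0.055,0.007,0],-0.1],
    [[0,0,0],[-0.055,0.007,0],-0.25],
    [[0,0,0],[-0.055,0.007,0],-0.25],
    [[0,0,0],[-0.055,0.007,0.3],-0.25],
    [[0,0,0],[-0.055,0.007,0.65],-0.25],
    [[0,0,0],[-0.055,0.007,1],-0.25],
  ],
)

```text
time: 28.95
tool_pos: [0.5195, -0.24, 0.1403]
tcp_rot: [-3.136, 0.193, 0.0]
wrist_force: [-0.4, -0.0, 0.0]
width: 0.627
```

Request:
move_arm(
  deltas=[
    [[0,0,0],[0.2,0.25,0],-0.25],
    [[0,0,0],[0.4,0.5,0],-0.25],
    [[0,0,0],[0.6,0.75,0],-0.25],
    [[0,0,0],[0.7,0.95,0],-0.25],
    [[0,0,0],[0.7,0.95,0],-0.25],
  ],
)

```text
time: 29.58
tool_pos: [0.5899, -0.1438, 0.1393]
tcp_rot: [-3.136, 0.189, 0.001]
wrist_force: [-0.8, -0.9, 0.1]
width: 0.621
```

```bash
python3 - <<'E'
from h import *
dockst()
p,d=packs([(295,172)])
p,d=shot("scene","scene6"); cv2.imwrite("pics/c6.png",cv2.resize(p[140:260,180:340,::-1],None,fx=5,fy=5,interpolation=2))
E
```

```text
t 29.57 tcp [ 589.9 -143.8  139.3] yaw_y -96.9 tz [-0.  0. -1.] F [-0.8 -0.9  0.1] M [ 0.03 -0.01  0.01] w 0.621 q1,6 [-0.28  1.41]
dock frame tcp x,y: [ 72.27 104.07] z 139.3 F dock [-0.7 -1. ]
pack (295, 172) (196, array([694.6,  -5.3,  34.8,  51.5, -73.8]))
   scene 92 [695.6  -2.2  35.8  50.1 -69.5]
```

View pics/c6.png

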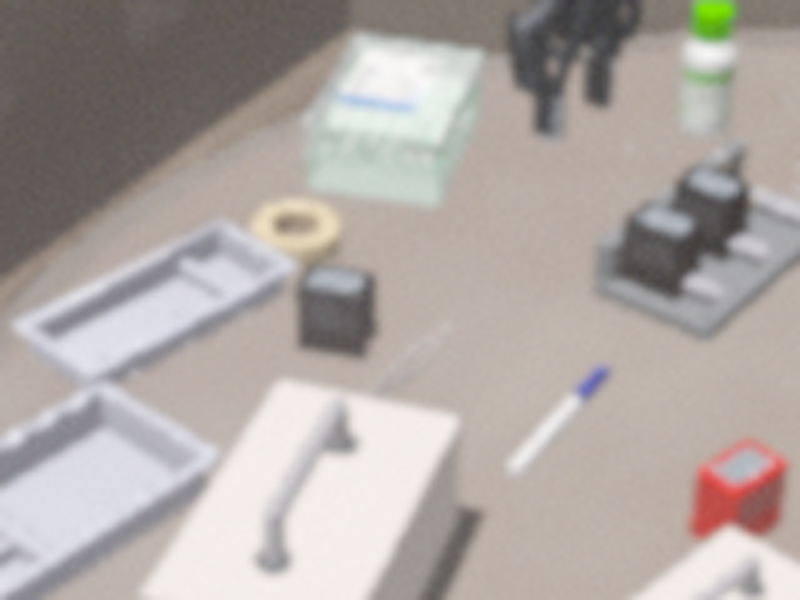

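Request:
move_arm(
  deltas=[
    [[0,0,0.05],[0.2,0.25,0],-0.25],
    [[0,0,0.1],[0.4,0.5,0],-0.25],
    [[0,0,0.135],[0.53,0.7,0],-0.25],
  ],
)

```text
time: 30.1
tool_pos: [0.6429, -0.0753, 0.1395]
tcp_rot: [3.138, 0.142, -0.0]
wrist_force: [-0.8, 0.0, 0.5]
width: 0.621
```

Request:
move_arm(
  deltas=[
    [[0,0,0.05],[0.2,0.25,0],-0.25],
    [[0,0,0.1],[0.4,0.5,-0.2],-0.25],
    [[0,0,0.132],[0.52,0.7,-0.35],-0.25],
    [[0,0,0.132],[0.52,0.7,-0.35],-0.25],
    [[0,0,0.132],[0.52,0.7,-0.35],-0.25],
  ],
)

```text
time: 30.72
tool_pos: [0.694, -0.0056, 0.1043]
tcp_rot: [3.107, 0.464, -0.002]
wrist_force: [0.4, -0.4, 0.7]
width: 0.626
```

```bash
python3 - <<'E'
from h import *
dockst()
p,d=shot("scene"); Q=cloud("scene",d).reshape(-1,3)
for c in((.695,-.004),(.5235,-.1743),(.516,-.239)):
    r=Q[(np.hypot(*(Q[:,:2]-c).T)<.035)&(Q[:,2]>.046)&(Q[:,2]<.072)]; print(len(r),rect(r[:,:2]),np.percentile(r[:,2],[10,50,90]))
p,d=shot("top"); P=cloud("top",d)
for s in((355,228),(376,231)): print("on shoe",blob("top",abs(P[...,2]-.067)<.008,s,.0665))
E
```

```text
t 30.73 tcp [694.   -5.6 104.3] yaw_y -73.03 tz [-0.001 -0.    -1.   ] F [ 0.4 -0.4  0.7] M [-0.    0.03 -0.03] w 0.626 q1,6 [-0.04  1.23]
dock frame tcp x,y: [158.79 253.9 ] z 104.3 F dock [ 0.4 -0.4]
106 [695.6  -2.3  39.3  49.6 -69.9] [0.04882493 0.05388224 0.05642443]
156 [ 526.9 -173.7   40.7   56.5   81.3] [0.04997892 0.0646573  0.06961725]
138 [ 518.9 -237.    42.4   54.3   82.5] [0.05211991 0.06552861 0.06993072]
on shoe (209, array([ 525.1, -172.6,   34.8,   50.2,   83.3]))
on shoe (211, array([ 517.4, -237.9,   35.7,   50.3,   83.1]))
```

Request:
move_arm(
  deltas=[
    [[0,0,0],[0.01,0.01,-0.25],-0.25],
    [[0,0,0],[0.01,0.01,-0.55],-0.25],
    [[0,0,0],[0.01,0.01,-0.75],-0.25],
    [[0,0,0],[0.01,0.01,-0.8],-0.25],
    [[0,0,0],[0.01,0.01,-0.8],0],
    [[0,0,0],[0.01,0.01,-0.8],0.3],
    [[0,0,0],[0.01,0.01,-0.8],1],
    [[0,0,0],[0.01,0.01,-0.8],1],
    [[0,0,0],[0.01,0.01,-0.8],1],
    [[0,0,0],[0.01,0.01,-0.8],1],
  ],
)

```text
time: 32.08
tool_pos: [0.6967, -0.0042, 0.0259]
tcp_rot: [3.107, 0.464, 0.004]
wrist_force: [0.3, 0.7, 5.6]
width: 0.387
```

```bash
python3 - <<'E'
from h import *
dockst()
E
```

```text
t 32.08 tcp [696.7  -4.2  25.9] yaw_y -73.0 tz [ 0.002 -0.    -1.   ] F [0.3 0.7 5.6] M [-0.11  0.02 -0.05] w 0.387 q1,6 [-0.04  1.23]
dock frame tcp x,y: [161.25 255.68] z 25.9 F dock [0.2 0.7]
```

Request:
move_arm(
  deltas=[
    [[0,0,0],[0,0,0.15],1],
    [[0,0,0],[-0.05,-0.02,0.4],1],
    [[0,0,-0.02],[-0.25,-0.1,0.65],1],
    [[0,0,-0.04],[-0.45,-0.2,0.7],1],
    [[0,0,-0.06],[-0.7,-0.35,0.7],1],
    [[0,0,-0.09],[-0.95,-0.5,0.7],1],
  ],
)

```text
time: 32.83
tool_pos: [0.6, -0.0546, 0.0963]
tcp_rot: [3.132, 0.242, 0.003]
wrist_force: [0.0, 1.0, -0.7]
width: 0.383
```

Request:
move_arm(
  deltas=[
    [[0,0,-0.03],[-0.25,-0.14,0],1],
    [[0,0,-0.05],[-0.5,-0.28,0],1],
    [[0,0,-0.07],[-0.75,-0.42,0],1],
    [[0,0,-0.09],[-0.97,-0.55,0],1],
  ],
)

```text
time: 33.33
tool_pos: [0.5027, -0.1097, 0.0959]
tcp_rot: [3.141, 0.02, 0.002]
wrist_force: [0.7, 0.3, -0.6]
width: 0.389
```

Request:
move_arm(
  deltas=[
    [[0,0,-0.03],[-0.22,-0.24,0],1],
    [[0,0,-0.05],[-0.44,-0.48,0],1],
    [[0,0,-0.07],[-0.65,-0.72,0],1],
    [[0,0,-0.087],[-0.8,-0.94,0],1],
  ],
)

```text
time: 33.83
tool_pos: [0.4227, -0.2039, 0.0959]
tcp_rot: [3.135, -0.194, 0.002]
wrist_force: [0.5, -0.6, -1.8]
width: 0.384
```

Request:
move_arm(
  deltas=[
    [[0,0,0],[-0.03,-0.25,0],1],
    [[0,0,0],[-0.06,-0.5,-0.1],1],
    [[0,0,0],[-0.09,-0.75,-0.3],1],
    [[0,0,0],[-0.1,-0.92,-0.5],1],
    [[0,0,0],[-0.1,-0.92,-0.54],1],
    [[0,0,0],[-0.1,-0.92,-0.54],1],
    [[0,0,0],[-0.1,-0.92,-0.54],1],
  ],
)

```text
time: 34.7
tool_pos: [0.4142, -0.2949, 0.0416]
tcp_rot: [3.135, -0.192, 0.002]
wrist_force: [0.2, -0.8, -0.9]
width: 0.391
```

```bash
python3 - <<'E'
from h import *
dockst()
E
```

```text
t 34.7 tcp [ 414.2 -294.9   41.6] yaw_y -96.99 tz [ 0.001 -0.001 -1.   ] F [ 0.2 -0.8 -0.9] M [-0.   -0.   -0.03] w 0.391 q1,6 [-0.67  1.02]
dock frame tcp x,y: [-83.7  -67.31] z 41.6 F dock [ 0.3 -0.8]
```

Request:
move_arm(
  deltas=[
    [[0,0,0],[0,0.012,0],1],
    [[0,0,0],[0.05,0.006,-0.003],1],
    [[0,0,0],[0.1,0,-0.003],1],
    [[0,0,0],[0.16,-0.008,-0.003],1],
    [[0,0,0],[0.22,-0.015,-0.003],1],
    [[0,0,0],[0.27,-0.021,-0.003],1],
    [[0,0,0],[0.27,-0.021,-0.003],1],
  ],
)

```text
time: 35.58
tool_pos: [0.4412, -0.2974, 0.0403]
tcp_rot: [3.135, -0.192, 0.001]
wrist_force: [-0.7, -0.3, 0.1]
width: 0.384
```

```bash
python3 - <<'E'
from h import *
dockst()
E
```

```text
t 35.58 tcp [ 441.2 -297.4   40.3] yaw_y -97.02 tz [ 0. -0. -1.] F [-0.7 -0.3  0.1] M [-0.09 -0.16  0.04] w 0.384 q1,6 [-0.64  1.05]
dock frame tcp x,y: [-56.61 -66.53] z 40.3 F dock [-0.7 -0.4]
```

Request:
move_arm(
  deltas=[
    [[0,0,0],[0.08,-0.006,0.003],1],
    [[0,0,0],[0.16,-0.016,0.003],1],
    [[0,0,0],[0.24,-0.025,0.003],1],
    [[0,0,0],[0.32,-0.035,0.003],1],
    [[0,0,0],[0.4,-0.045,0.003],1],
    [[0,0,0],[0.48,-0.055,0.003],1],
    [[0,0,0],[0.54,-0.062,0.003],1],
    [[0,0,0],[0.6,-0.07,0.003],1],
    [[0,0,0],[0.6,-0.07,0.003],1],
  ],
)

```text
time: 36.7
tool_pos: [0.5019, -0.3046, 0.0406]
tcp_rot: [3.135, -0.193, 0.003]
wrist_force: [1.1, -0.5, -0.7]
width: 0.39
```

```bash
python3 - <<'E'
from h import *
dockst()
E
```

```text
t 36.7 tcp [ 501.9 -304.6   40.6] yaw_y -97.04 tz [ 0.002 -0.001 -1.   ] F [ 1.1 -0.5 -0.7] M [-0.02 -0.06 -0.  ] w 0.39 q1,6 [-0.59  1.1 ]
dock frame tcp x,y: [  4.49 -66.21] z 40.6 F dock [ 1.2 -0.4]
```

Request:
move_arm(
  deltas=[
    [[0,0,0],[0.03,-0.003,0],1],
    [[0,0,0],[0.06,-0.007,0],1],
    [[0,0,0],[0.08,-0.009,0],1],
    [[0,0,0],[0.1,-0.011,0],1],
    [[0,0,0],[0.12,-0.014,0],1],
    [[0,0,0],[0.14,-0.016,0],1],
    [[0,0,0],[0.16,-0.019,0],1],
    [[0,0,0],[0.16,-0.019,0],1],
  ],
)

```text
time: 37.7
tool_pos: [0.511, -0.3052, 0.0405]
tcp_rot: [-3.133, 0.19, 0.018]
wrist_force: [-18.0, 1.8, 14.2]
width: 0.382
```

```bash
python3 - <<'E'
from h import *
dockst()
E
```

```text
t 37.7 tcp [ 511.  -305.2   40.5] yaw_y -96.95 tz [-0.012  0.003 -1.   ] F [-18.    1.8  14.2] M [0.09 2.66 0.07] w 0.382 q1,6 [-0.58  1.12]
dock frame tcp x,y: [ 13.57 -65.71] z 40.5 F dock [-18.1  -0.4]
```

Request:
move_arm(
  deltas=[
    [[0,0,0],[-0.03,0.004,0],1],
    [[0,0,0],[-0.055,0.007,0],1],
    [[0,0,0],[-0.055,0.007,0],1],
    [[0,0,0],[-0.055,0.007,0],0.1],
    [[0,0,0],[-0.055,0.007,0],-0.1],
    [[0,0,0],[-0.055,0.007,0],-0.25],
    [[0,0,0],[-0.055,0.007,0],-0.25],
    [[0,0,0],[-0.055,0.007,0.3],-0.25],
    [[0,0,0],[-0.055,0.007,0.65],-0.25],
    [[0,0,0],[-0.055,0.007,1],-0.25],
  ],
)

```text
time: 38.95
tool_pos: [0.511, -0.3053, 0.1413]
tcp_rot: [-3.135, 0.193, 0.001]
wrist_force: [-0.4, -0.2, 0.3]
width: 0.626
```

Request:
move_arm(
  deltas=[
    [[0,0,0.1],[0.03,0.25,0.3],-0.25],
    [[0,0,0.2],[0.05,0.5,0.6],-0.25],
    [[0,0,0.3],[0.07,0.75,0.7],-0.25],
    [[0,0,0.4],[0.08,1,0.7],-0.25],
  ],
)

```text
time: 39.45
tool_pos: [0.5201, -0.205, 0.2123]
tcp_rot: [3.038, 0.793, 0.004]
wrist_force: [0.3, -0.1, -0.5]
width: 0.619
```

Request:
move_arm(
  deltas=[
    [[0,0,0.1],[0.03,0.25,0],-0.25],
    [[0,0,0.2],[0.05,0.5,0],-0.25],
    [[0,0,0.3],[0.07,0.75,0],-0.25],
    [[0,0,0.4],[0.08,1,0],-0.25],
  ],
)

```text
time: 39.95
tool_pos: [0.5272, -0.1046, 0.2105]
tcp_rot: [2.646, 1.694, 0.0]
wrist_force: [0.6, 0.2, -0.2]
width: 0.622
```

Request:
move_arm(
  deltas=[
    [[0,0,0.1],[0.03,0.25,0],-0.25],
    [[0,0,0.2],[0.05,0.5,0],-0.25],
    [[0,0,0.3],[0.07,0.75,0],-0.25],
    [[0,0,0.42],[0.08,1,0],-0.25],
  ],
)

```text
time: 40.45
tool_pos: [0.5351, -0.0046, 0.2105]
tcp_rot: [1.954, 2.459, 0.0]
wrist_force: [0.0, -0.7, 0.0]
width: 0.624
```

```bash
python3 - <<'E'
from h import *
dockst()
p,d=shot("top","top7"); P=cloud("top",d); z=P[...,2]
for s in((355,228),(376,231),(399,234)):
    b=blob("top",abs(z-.067)<.008,s,.0665); t=b[1][:2]-O; print("on shoe",b,"dock",np.round([t@ex,t@ey],1))
print("hood",blob("top",abs(z-.086)<.008,(200,225),.086),blob("top",(z>.105)&(z<.13),(213,220),.121))
shot("scene","scene7")
p,d=shot("scene"); Q=cloud("scene",d).reshape(-1,3)
b=Q[(abs(Q[:,0]-.557)<.07)&(abs(Q[:,1]-.239)<.09)&(Q[:,2]>.108)&(Q[:,2]<.14)]; print(len(b),rect(b[:,:2]))
E
```

```text
t 40.45 tcp [535.1  -4.6 210.5] yaw_y 13.05 tz [ 0.  0. -1.] F [ 0.  -0.7  0. ] M [ 0.01  0.   -0.04] w 0.624 q1,6 [-0.06 -0.28]
dock frame tcp x,y: [  0.92 235.62] z 210.5 F dock [ 0.1 -0.7]
on shoe (206, array([ 525.1, -172.8,   34.3,   50.4,   83.8])) dock [11.5 67.4]
on shoe (212, array([ 517.3, -238. ,   35.5,   50.3,   82.4])) dock [11.7  1.7]
on shoe (215, array([ 510. , -303.8,   36.4,   50.1,   82.8])) dock [ 12.4 -64.5]
hood (2828, array([556.1, 237. , 119.3, 210.1,  12.8])) (171, array([556.4, 235. ,  12.5, 114.3,  13.4]))
138 [555.3 240.1  12.  112.7  11.7]
```

View pics/scene7.png

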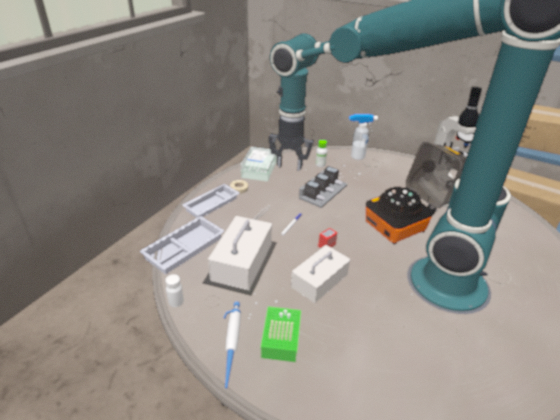

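Request:
move_arm(
  deltas=[
    [[0,0,0],[0.03,0.28,0],-0.4],
    [[0,0,0],[0.05,0.55,0],-0.4],
    [[0,0,0],[0.07,0.82,0],-0.4],
  ],
)

```text
time: 40.98
tool_pos: [0.5423, 0.0762, 0.2105]
tcp_rot: [1.966, 2.449, -0.0]
wrist_force: [0.4, -0.5, -0.2]
width: 0.699
```

Request:
move_arm(
  deltas=[
    [[0,0,0],[0.03,0.28,0],-0.4],
    [[0,0,0],[0.05,0.55,0],-0.4],
    [[0,0,0],[0.07,0.82,0],-0.4],
  ],
)

```text
time: 41.35
tool_pos: [0.5495, 0.1583, 0.2105]
tcp_rot: [1.966, 2.45, -0.0]
wrist_force: [0.4, -0.3, 0.3]
width: 0.698
```

Request:
move_arm(
  deltas=[
    [[0,0,-0.001],[0.03,0.28,0],-0.4],
    [[0,0,-0.003],[0.05,0.55,0],-0.4],
    [[0,0,-0.003],[0.08,0.79,-0.1],-0.4],
    [[0,0,-0.003],[0.08,0.79,-0.3],-0.4],
    [[0,0,-0.003],[0.08,0.79,-0.5],-0.4],
    [[0,0,-0.003],[0.08,0.79,-0.5],-0.4],
  ],
)

```text
time: 42.1
tool_pos: [0.5547, 0.2357, 0.1566]
tcp_rot: [-1.967, -2.445, 0.01]
wrist_force: [-0.1, 0.0, 0.3]
width: 0.7
```

```bash
python3 - <<'E'
from h import *
st()
E
```

```text
t 42.1 tcp [554.7 235.7 156.6] yaw_y 12.38 tz [-0.006 -0.003 -1.   ] F [-0.1  0.   0.3] M [-0.01 -0.04  0.03] w 0.7 q1,6 [0.36 0.14]
```

Request:
move_arm(
  deltas=[
    [[0,0,0],[0,0,-0.1],-0.4],
    [[0,0,0],[0,0,-0.25],-0.4],
    [[0,0,0],[0,0,-0.35],-0.4],
    [[0,0,0],[0,0,-0.35],-0.4],
    [[0,0,0],[0,0,-0.35],-0.4],
  ],
)

```text
time: 42.72
tool_pos: [0.5573, 0.2377, 0.1257]
tcp_rot: [1.967, 2.449, 0.001]
wrist_force: [-0.3, -0.7, 0.5]
width: 0.698
```

```bash
python3 - <<'E'
from h import *
st()
E
```

```text
t 42.73 tcp [557.3 237.7 125.7] yaw_y 12.44 tz [ 0.  0. -1.] F [-0.3 -0.7  0.5] M [-0.07  0.04  0.01] w 0.698 q1,6 [0.36 0.14]
```

Request:
move_arm(
  deltas=[
    [[0,0,0.003],[0,0.012,-0.12],-0.4],
    [[0,0,0.003],[0,0.012,-0.23],-0.4],
    [[0,0,0.003],[0,0.012,-0.23],-0.4],
    [[0,0,0.003],[0,0.012,-0.23],0.4],
    [[0,0,0.003],[0,0.012,-0.23],1],
    [[0,0,0.003],[0,0.012,-0.23],1],
    [[0,0,0.003],[0,0.012,-0.23],1],
    [[0,0,0.003],[0,0.012,-0.23],1],
    [[0,0,0.003],[0,0.012,-0.23],1],
  ],
)

```text
time: 43.85
tool_pos: [0.5571, 0.2388, 0.1029]
tcp_rot: [1.962, 2.454, 0.0]
wrist_force: [-2.4, -0.7, 4.2]
width: 0.119
```

Request:
move_arm(
  deltas=[
    [[0,0,0],[0,0,0.1],1],
    [[0,0,0],[0,0,0.2],1],
    [[0,0,0],[0,0,0.4],1],
    [[0,0,0],[0,0,0.65],1],
    [[0,0,0],[0,0,0.9],1],
    [[0,0,0],[0,0,1],1],
    [[0,0,0],[0,0,1],1],
  ],
)

```text
time: 44.72
tool_pos: [0.5578, 0.239, 0.2039]
tcp_rot: [1.961, 2.453, 0.003]
wrist_force: [0.5, 0.1, -2.4]
width: 0.113
```

```bash
python3 - <<'E'
from h import *
st()
E
```

```text
t 44.73 tcp [557.8 239.  203.9] yaw_y 12.71 tz [ 0.002  0.001 -1.   ] F [ 0.5  0.1 -2.4] M [-0.05 -0.01 -0.03] w 0.113 q1,6 [0.36 0.14]
```

Request:
move_arm(
  deltas=[
    [[0,0,-0.005],[-0.01,-0.1,0.05],1],
    [[0,0,-0.02],[-0.04,-0.35,0.15],1],
    [[0,0,-0.03],[-0.07,-0.65,0.2],1],
    [[0,0,-0.044],[-0.1,-0.95,0.2],1],
  ],
)

```text
time: 45.22
tool_pos: [0.5465, 0.1423, 0.2219]
tcp_rot: [-2.046, -2.383, 0.002]
wrist_force: [0.3, 0.2, -2.1]
width: 0.112
```

Request:
move_arm(
  deltas=[
    [[0,0,-0.015],[-0.03,-0.32,0],1],
    [[0,0,-0.03],[-0.07,-0.64,0],1],
    [[0,0,-0.044],[-0.1,-0.95,0],1],
  ],
)

```text
time: 45.6
tool_pos: [0.5358, 0.0471, 0.2213]
tcp_rot: [-2.127, -2.31, 0.003]
wrist_force: [0.8, 0.6, -2.1]
width: 0.113
```

Request:
move_arm(
  deltas=[
    [[0,0,-0.015],[-0.03,-0.32,0],1],
    [[0,0,-0.03],[-0.07,-0.64,0],1],
    [[0,0,-0.044],[-0.1,-0.95,0],1],
  ],
)

```text
time: 45.98
tool_pos: [0.5257, -0.0477, 0.2213]
tcp_rot: [-2.205, -2.235, 0.003]
wrist_force: [0.2, 0.3, -3.0]
width: 0.116
```

Request:
move_arm(
  deltas=[
    [[0,0,-0.015],[-0.03,-0.32,0],1],
    [[0,0,-0.03],[-0.07,-0.64,0],1],
    [[0,0,-0.044],[-0.1,-0.95,0],1],
  ],
)

```text
time: 46.35
tool_pos: [0.5157, -0.1425, 0.2213]
tcp_rot: [-2.281, -2.157, 0.002]
wrist_force: [0.4, 0.4, -2.0]
width: 0.113
```

Request:
move_arm(
  deltas=[
    [[0,0,-0.015],[-0.03,-0.3,0],1],
    [[0,0,-0.03],[-0.06,-0.6,0],1],
    [[0,0,-0.037],[-0.09,-0.85,0],1],
    [[0,0,-0.043],[-0.11,-0.97,0],1],
    [[0,0,-0.043],[-0.11,-0.97,0],1],
    [[0,0,-0.043],[-0.11,-0.97,0],1],
    [[0,0,-0.043],[-0.11,-0.97,0],1],
  ],
)

```text
time: 47.22
tool_pos: [0.5062, -0.2373, 0.2224]
tcp_rot: [-2.351, -2.083, -0.0]
wrist_force: [-0.4, 0.3, -1.6]
width: 0.113
```

```bash
python3 - <<'E'
from h import *
dockst()
p,d=shot("scene","scene8"); cv2.imwrite("pics/c8.png",cv2.resize(p[100:240,250:410,::-1],None,fx=4,fy=4,interpolation=2))
E
```

```text
t 47.23 tcp [ 506.2 -237.3  222.4] yaw_y -6.93 tz [-0.  0. -1.] F [-0.4  0.3 -1.6] M [ 0.05 -0.03  0.02] w 0.113 q1,6 [-0.48 -0.36]
dock frame tcp x,y: [0.58 1.05] z 222.4 F dock [-0.4  0.3]
```

View pics/c8.png

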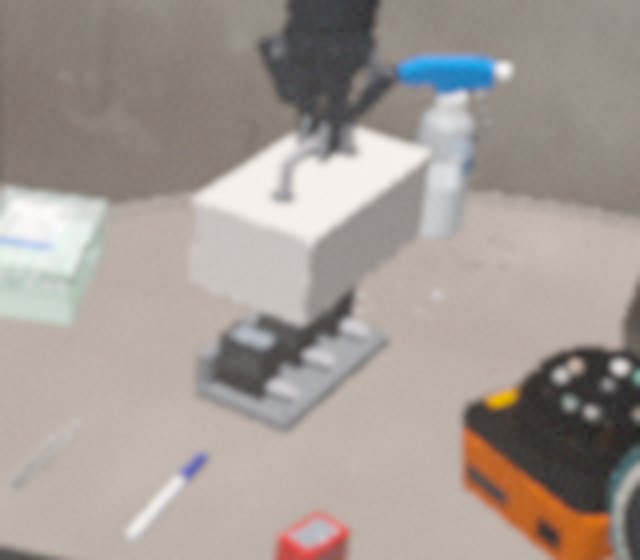

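Request:
move_arm(
  deltas=[
    [[0,0,0],[0,-0.01,0],1],
    [[0,0,0],[0,-0.01,-0.15],1],
    [[0,0,0],[0,-0.01,-0.35],1],
    [[0,0,0],[0,-0.01,-0.55],1],
    [[0,0,0],[0,-0.01,-0.75],1],
    [[0,0,0],[0,-0.01,-0.9],1],
    [[0,0,0],[0,-0.01,-0.98],1],
    [[0,0,0],[0,-0.01,-0.98],1],
  ],
)

```text
time: 48.28
tool_pos: [0.5057, -0.239, 0.1236]
tcp_rot: [-2.352, -2.081, 0.001]
wrist_force: [-0.2, -0.4, -3.0]
width: 0.116
```

```bash
python3 - <<'E'
from h import *
dockst()
E
```

```text
t 48.27 tcp [ 505.7 -239.   123.6] yaw_y -7.0 tz [-0.001  0.001 -1.   ] F [-0.2 -0.4 -3. ] M [-0.01 -0.05 -0.  ] w 0.116 q1,6 [-0.49 -0.36]
dock frame tcp x,y: [ 0.25 -0.7 ] z 123.6 F dock [-0.1 -0.5]
```

Request:
move_arm(
  deltas=[
    [[0,0,0],[0.005,0.005,-0.06],1],
    [[0,0,0],[0.005,0.005,-0.12],1],
    [[0,0,0],[0.005,0.005,-0.17],1],
    [[0,0,0],[0.005,0.005,-0.22],1],
    [[0,0,0],[0.005,0.005,-0.26],1],
    [[0,0,0],[0.005,0.005,-0.26],1],
  ],
)

```text
time: 49.02
tool_pos: [0.5062, -0.2387, 0.1]
tcp_rot: [-2.352, -2.081, 0.001]
wrist_force: [-5.9, 3.1, 8.4]
width: 0.116
```

```bash
python3 - <<'E'
from h import *
dockst()
E
```

```text
t 49.02 tcp [ 506.2 -238.7  100. ] yaw_y -7.0 tz [-0.001  0.    -1.   ] F [-5.9  3.1  8.4] M [0.42 0.88 0.  ] w 0.116 q1,6 [-0.48 -0.36]
dock frame tcp x,y: [ 0.71 -0.27] z 100.0 F dock [-6.3  2.3]
```

Request:
move_arm(
  deltas=[
    [[0,0,0],[0,0,0.02],1],
    [[0,0,0],[0,0,0.02],0.5],
    [[0,0,0],[0,0,0.02],0],
    [[0,0,0],[0,0,0.02],-0.4],
    [[0,0,0],[0,0,0.02],-0.4],
    [[0,0,0],[0,0,0.3],-0.4],
    [[0,0,0],[0,0,0.65],-0.4],
    [[0,0,0],[0,0,1],-0.4],
  ],
)

```text
time: 50.02
tool_pos: [0.5064, -0.2386, 0.1992]
tcp_rot: [-2.352, -2.081, 0.0]
wrist_force: [0.3, 0.1, -0.1]
width: 0.701
```

Request:
move_arm(
  deltas=[
    [[0,0,0],[0,0.25,0.2],-0.4],
    [[0,0,0],[0,0.55,0.3],-0.4],
    [[0,0,0],[0,0.95,0.3],-0.4],
  ],
)

```text
time: 50.4
tool_pos: [0.5075, -0.1436, 0.23]
tcp_rot: [2.352, 2.078, 0.002]
wrist_force: [0.0, 0.6, 0.1]
width: 0.7
```

Request:
move_arm(
  deltas=[
    [[0,0,0],[0,0.3,0],-0.4],
    [[0,0,0],[0,0.65,0],-0.4],
    [[0,0,0],[0,1,0],-0.4],
    [[0,0,0],[0,1,0],-0.4],
  ],
)

```text
time: 50.9
tool_pos: [0.5064, -0.0418, 0.2285]
tcp_rot: [-2.349, -2.085, -0.0]
wrist_force: [1.3, 0.5, 0.3]
width: 0.699
```

```bash
python3 - <<'E'
from h import *
st()
d0=np.load("top0.npy"); p,d=shot("top","top9")
for n,D in(("before",d0),("after",d)):
    P=cloud("top",D); z=P[...,2]
    print(n,"hood",blob("top",abs(z-.083)<.008,(360,220),.083),"bar",blob("top",(z>.105)&(z<.13),(377,236),.121))
    m=(abs(z-.083)<.008)&(abs(P[...,0]-.505)<.07)&(abs(P[...,1]+.238)<.11); X=P[m]
    a=np.linalg.lstsq(np.c_[X[:,:2]-[.505,-.238],np.ones(len(X))],X[:,2],rcond=None)[0]; print(" roof tilt deg",np.degrees(a[:2]).round(2),"z",a[2].round(4))
    for nm,s,zz in(("red",(283,283),.052),):
        print(nm,blob("top",abs(z-zz)<.008,s,zz))
q,_=shot("scene","scene9"); a=cv2.imread("pics/scene0.png")
cv2.imwrite("pics/c9.png",np.vstack([q[120:330,130:430,::-1],a[120:330,130:430]]).repeat(1,0))
E
```

```text
t 50.9 tcp [506.4 -41.8 228.5] yaw_y -6.82 tz [ 0.  0. -1.] F [1.3 0.5 0.3] M [-0.01 -0.01  0.01] w 0.699 q1,6 [-0.13 -0.01]
before hood (2831, array([ 504.7, -238.4,  118.9,  211.3,   -7. ])) bar (180, array([ 504.9, -235.7,   12. ,  115. ,   -6.9]))
 roof tilt deg [-0.02 -0.04] z 0.0843
red (206, array([368.6,  34. ,  34.3,  49.7, -16.9]))
after hood (2339, array([ 503.7, -251.3,  119. ,  185.8,   -6.9])) bar (179, array([ 505.2, -235.9,   12.3,  114.7,   -6.7]))
 roof tilt deg [0.06 0.02] z 0.0843
red None
```

View pics/top9.png

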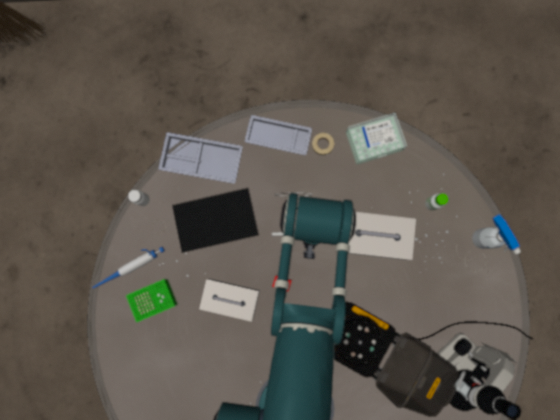

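View pics/c9.png

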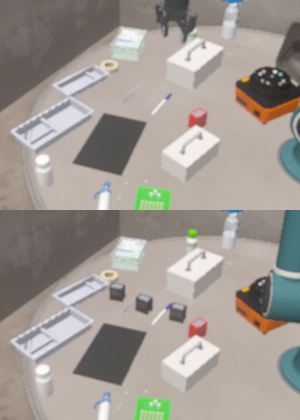

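The hood is back, level (roof tilt 0.06° or less) and at its original height and yaw. The bar is within 0.3 mm of where it was. The bench shows no packs left and the other things look unmoved, so I'm handing in.

```bash
python3 -c "
from workcell import order
print(order.finish_job())"
```

```text
the job is handed in; nothing more can be done
None
```

The job is done and handed in. I lifted the larger hood onto the mat, slid all three black packs onto the shoes, and set the hood back over the dock, at 51 s of the 210 s allowed.

- **Packs:** Each pack was pushed until it stopped against the back wall at about 17–18 N, which is above the roughly 10 N detent push. With the hood still off, the camera put all three in line at matching depth (11.5–12.4 mm in my dock frame). I have no direct reading of the detent click itself.
- **Hood:** The roof is level to about 0.06° and at its original height. The handle bar is within 0.3 mm and 0.2° of where it started. Part of the roof was hidden by the arm in the last top view, so its outline there read short (186 mm); I relied on the bar and the roof plane instead.
- **Other things:** The arm hid the red pack, and probably most of the marker, in the last top view. The scene view showed both in place, and everything else looked unmoved.
- **Camera disagreement:** The two cameras and the gripper differed by 1–2 mm sideways, which was within the clearances. None of the packs was seen to be knocked aside.

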